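# Build a sieve stack on the shaker

## Robot

A 7-joint arm with a two-finger parallel gripper is mounted at the origin on a cart in front of the work surface, level with it; the furniture and walls round the work are solid. World frame = base frame: x ahead of the robot, y to its left, z up, the work surface at z = 0. Lengths are in m, angles in rad, forces in N, time in s.
With the tool pointing down it reaches from about 0.4 to 0.9 m from the base axis. Payload 5.5 kg.
Tool frame: the origin (TCP) lies at the very end of the fingers, on their centre line; the grasp point (between the pads) lies 19 mm behind it (env.pinch_z is the distance from the TCP to the grasp point, in m); z points along the fingers, x is the direction in which the jaws open and shut, and the axes are right-handed (so a half turn about z gives the same grasp; the last joint's range is limited). The gripper opens to 92 mm and grips with 3 to 60 N. Pads are 19 mm wide; open, the fingers measure 130 mm over their backs; the gripper's body (75 mm by 190 mm) begins 47 mm behind the grasp point.
Start: joints at [-1.05, 0.501, -0.427, 1.55, 0.221, 1.138, -0.21], TCP at [0.166, 0.629, 0.189] pointing down, gripper open.
Joint ranges: [-2.88, 2.88], [-0.31, 2.03], [-1.54, 1.56], [0.2, 2.42], [-1.41, 4.55], [0.19, 2.02], [-2.57, 2.57]. Speed limits (rad/s): [2.57, 2.57, 3.14, 3.14, 3.14, 3.14, 3.14].

## Interface

Orientations are given as [roll, pitch, yaw] about the fixed x, y, z axes, in that order (R = Rz(yaw) Ry(pitch) Rx(roll)).
In Python, from workcell import env gives the robot as it stands.
- The arm moves only by the tool apply_moves, never from a script. Its argument "commands" is a list of rows, each an object of numbers: "tx", "ty", "tz": the shift along the tool's x, y, z in m; "rx", "ry", "rz": the turn, a rotation vector about the tool's x, y, z in degrees. A call has 1 to 20 rows; each row is the pose to reach, as a shift and turn from the pose measured when the call began, along the tool's axes at that moment; what a row does not reach only later rows make up. A row lasts 1/12 s, in which the tool goes at most 41.7 mm and 7.16 degrees, less where a joint would pass 70% of its speed; a pose out of reach is approached as far as the arm can. A call with a gripper value outside its range is refused whole. "grip" is the gripper command: -1 is fully open, 1 is shut, values between are in proportion, set as the call begins (left out, the last holds). The fingers move at their own pace and stop on an object; "force" is the grip in N (left out, the last holds). Time passes only in rows, so rows that repeat a pose let the fingers close. It gives the time, the measured TCP pose, the force and the opening at its end, in the units of the state.
- env.get_obs(): the state, without advancing time (a new reading comes with each control period).
- env.grab_frame(name): name is "side" or "top" or "wrist"; returns the picture (400x640x3 uint8, red, green, blue); there is no depth.
- env.camera_model(name): a dict with "mtx" (3x3 intrinsics, pixels), "k1" (the pictures are not rectified: a ray, as slopes to the right and down, at radius r is drawn at 1 + k1 r^2 times it, then the intrinsics apply), "rvec" (rotation vector, rad) and "tvec" (3), from world to camera coordinates, as OpenCV has them; the wrist camera has in their place "hand_eye" (4x4, takes a point from camera to tool coordinates, whose origin is the TCP and whose axes are the tool frame's). Camera axes: x right, y down, z forward; pixel columns grow to the right and rows downward; lengths in m; the calibration is good to about 2 mm. A picture is of the moment at which its call begins: read the wrist's pose just before it. camera_model takes no time and is no camera call.
- env.job_done(): hands the job in, once; it reports no verdict.
The state is a dict: "time": time; "joint_pos": joint angles; "joint_velocities": joint speeds; "joint_efforts": joint torques, N m; "eef_pos": TCP position; "orientation": TCP orientation; "wrist_force": force on the tool from outside, world axes, zero at the start; "moment": the same for the moment, N m; "gripper_width": finger opening in m.
Only numpy, scipy, OpenCV 4.12 (cv2) and the standard library are available. Lean on these libraries where they do the work, as an engineer would, in place of code of your own. Each camera call takes 0.05 s, during which the arm holds its last target.

## Task

Build the sieve stack on the shaker: onto the collecting pan clamped to it put the fine-mesh sieve, on that the medium sieve, then the coarse one, and close it with the lid, each fully seated in the rim beneath it. Set each part down gently instead of dropping it, and leave the beaker and the tally counter standing where they are.

Things in the scene. Friction and masses are not known exactly. Their poses are not given: they have to be found in the camera images.
- pan_rim (a point): The target: the open rim of the steel collecting pan (56 mm outside, 50 mm bore, 3 mm wall, 21 mm deep) that is clamped on top of the grey shaker, a fixed box 110 x 110 mm with a 84 mm round platform. This point is the centre of the rim, 62 mm above the bench. z is up; the shaker's control panel with its dial faces -x of this frame.
- fine_sieve_mid (a point): Fine steel sieve, loose, 34 mm high: straight wall 26 mm high (56 mm outside, 50 mm bore) over a tapered spigot 8 mm long (40 mm wide at its foot, 47 at the shoulder) on which it stands upright. The spigot drops into the 50 mm rim beneath till the shoulder rests on it. Lowest sieve; dense gauze (under 2 mm openings), 13 mm below its rim. Point: its centre, 17 mm above its foot; z up; round.
- medium_sieve_mid (a point): Medium steel sieve, loose, 44 mm high: straight wall 36 mm high (56 mm outside, 50 mm bore) over a tapered spigot 8 mm long (40 mm wide at its foot, 47 at the shoulder) on which it stands upright. The spigot drops into the 50 mm rim beneath till the shoulder rests on it. Middle in height; mesh of 6 mm openings, 13 mm below its rim. Point: its centre, 22 mm above its foot; z up; round.
- coarse_sieve_mid (a point): Coarse steel sieve, loose, 56 mm high: straight wall 48 mm high (56 mm outside, 50 mm bore) over a tapered spigot 8 mm long (40 mm wide at its foot, 47 at the shoulder) on which it stands upright. The spigot drops into the 50 mm rim beneath till the shoulder rests on it. Tallest; a few bars, 15 mm openings, 13 mm below its rim. Point: its centre, 28 mm above its foot; z up; round.
- lid_knob (a point): Steel lid, loose, 37 mm high: disc 56 mm wide, 5 mm thick, a black knob on its middle (20 mm across, 24 mm high, narrower in its lowest 7 mm), beneath it the same 8 mm tapered spigot as the sieves, on which it stands. Point: on the axis in the knob, 27 mm above the spigot's foot, 14 mm above the disc, 10 mm below the knob's top; z up; round.
- beaker_mid (a point): Bystander, loose: plastic beaker with used tips in it, 72 mm across, 88 mm high; this point is at its centre, half-way up.
- counter_mid (a point): Bystander, loose: hand tally counter, 35 x 45 x 57 mm with its thumb lever; this point is over the middle of its foot, 25 mm above the bench.
Not all that is in view belongs to the job. What is shaped like the part that bears lid_knob but blue, orange or yellow is not meant.

How it is judged:
By the outcome, as a careful person would: the job done as asked, in the order asked, and still so for the second after the job is handed in, with the robot touching nothing.
It also fails if it takes over 102 s, if anything falls off the work surface, if the arm or the gripper's body presses on something with over 40 N, if the wrist force passes 120 N, or if a joint passes its speed limit or range.

## Working session

There is one attempt and no reset: what is moved stays moved. The work goes in short steps, Python scripts to look and compute and a tool call to move; the robot and the scene stay as the last step left them, time stands still between calls to the robot, and variables do not carry over. Pictures are saved under pics/ and viewed, and the job is handed in when it is done.

Besides the shell and the picture viewer there is one more tool, called after "Request:" as name(argument=value, ...) on one line, values as JSON. apply_moves: Moves the arm, as the interface text tells. Its arguments: {"type":"object","properties":{"commands":{"type":"array","items":{"type":"object","properties":{"tx":{"type":"number"},"ty":{"type":"number"},"tz":{"type":"number"},"rx":{"type":"number"},"ry":{"type":"number"},"rz":{"type":"number"}}}},"grip":{"type":"number"},"force":{"type":"number"}},"required":["commands"]}

```bash
ls; mkdir -p pics
python3 - <<'E'
from workcell import env
import cv2
o=env.get_obs()
for k in o: print(k,o[k])
print(env.pinch_z)
for n in ("side","top","wrist"):
    f=env.grab_frame(n); cv2.imwrite(f"pics/{n}0.png",f[:,:,::-1]); print(n,env.camera_model(n))
E
```

```text
pics
time 0.0
joint_pos [-1.04981158  0.50182724 -0.42675794  1.55144357  0.22080417  1.13828212
 -0.21029607]
joint_velocities [-0.00176406 -0.00234371 -0.00049803  0.00042534 -0.00077533 -0.00105258
  0.00034571]
joint_efforts [-5.15117663e-04 -5.66594803e+01 -5.81628710e+00 -2.79120845e+01
 -6.86005759e-02  3.06567480e-02  1.86880015e-04]
eef_pos [0.16557766 0.62776781 0.18749107]
orientation [-3.14154657e+00  1.90688830e-03  1.31304171e+00]
wrist_force [ 0.50310561 -0.01496243 -0.67389809]
moment [ 0.02264235  0.0047689  -0.01062011]
gripper_width 0.09216914854126917
0.0188
side {'mtx': array([[370.9188455 ,   0.        , 320.49980466],
       [  0.        , 370.9188455 , 204.15061188],
       [  0.        ,   0.        ,   1.        ]]), 'k1': -0.08661049868076383, 'rvec': array([ 2.30207357, -0.04330195, -0.00722265]), 'tvec': array([-0.48738736,  0.13006293,  0.83031487])}
top {'mtx': array([[492.13200423,   0.        , 315.48664212],
       [  0.        , 492.13200423, 202.86500531],
       [  0.        ,   0.        ,   1.        ]]), 'k1': -0.08093986364947185, 'rvec': array([ 2.18076158, -2.20040619,  0.10480648]), 'tvec': array([0.08465381, 0.5042455 , 1.00656578])}
wrist {'mtx': array([[304.9509502 ,   0.        , 321.19473423],
       [  0.        , 304.9509502 , 200.14772335],
       [  0.        ,   0.        ,   1.        ]]), 'k1': -0.031476235555305, 'hand_eye': array([[ 9.99999342e-01,  1.00322100e-03,  5.56591906e-04,
         8.91361424e-04],
       [-1.11631164e-03,  9.62788251e-01,  2.70254580e-01,
        -7.32278356e-02],
       [-2.64755078e-04, -2.70255024e-01,  9.62788737e-01,
        -1.96686817e-01],
       [ 0.00000000e+00,  0.00000000e+00,  0.00000000e+00,
         1.00000000e+00]])}
```

View pics/top0.png

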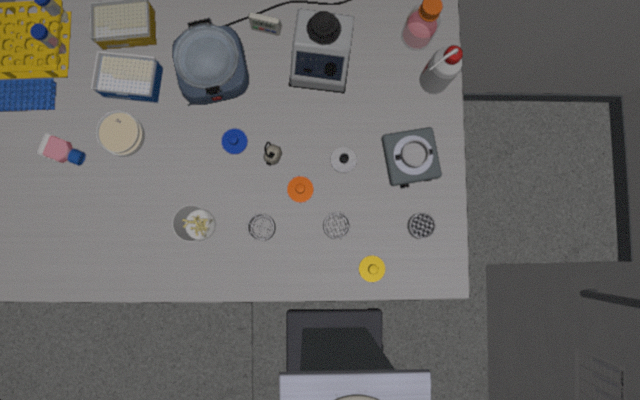

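View pics/side0.png

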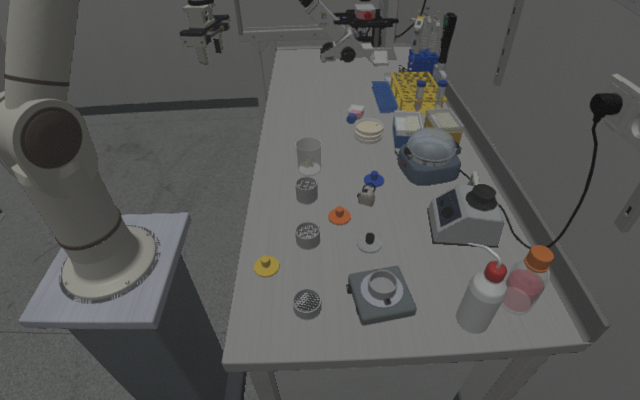

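View pics/wrist0.png

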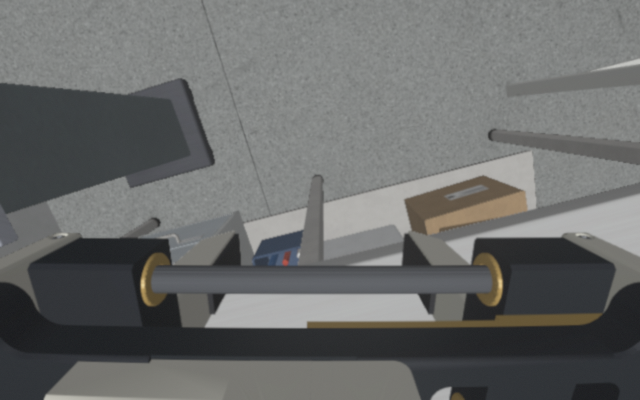

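Run:
```python
import cv2,numpy as np
f=cv2.imread('pics/top0.png'); s=cv2.imread('pics/side0.png')
c=cv2.resize(f[120:290,165:450],None,fx=2.8,fy=2.8,interpolation=cv2.INTER_CUBIC); cv2.imwrite('pics/topc.png',c)
c=cv2.resize(s[130:330,230:430],None,fx=3,fy=3,interpolation=cv2.INTER_CUBIC); cv2.imwrite('pics/sidec.png',c)
```

```text
(no output)
```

View pics/topc.png

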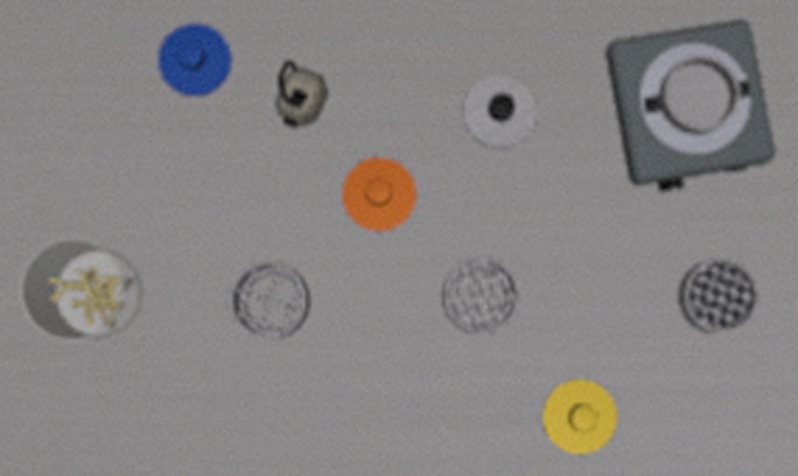

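View pics/sidec.png

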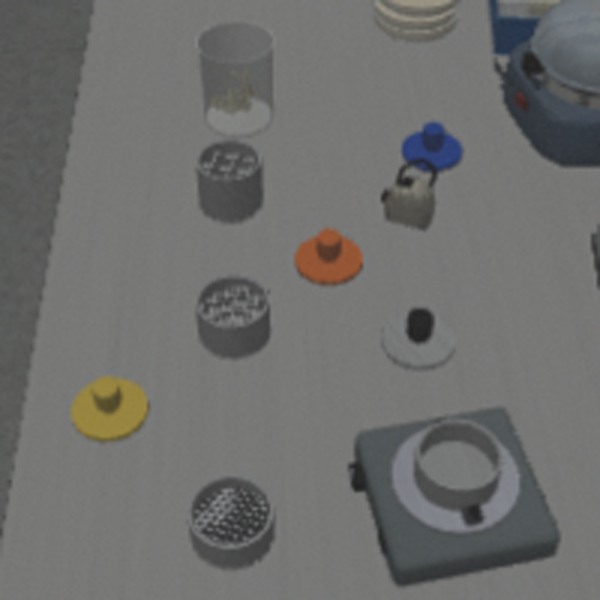

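```bash
cat > h.py <<'E'
import cv2,numpy as np
from scipy.spatial.transform import Rotation as R
from workcell import env
def cam(n,obs=None):
    m=env.camera_model(n)
    if n=='wrist':
        T=np.eye(4);T[:3,:3]=R.from_euler('xyz',obs['orientation']).as_matrix();T[:3,3]=obs['eef_pos']
        Tw=T@np.array(m['hand_eye']); Rc=Tw[:3,:3];c=Tw[:3,3]
    else:
        Rw=R.from_rotvec(m['rvec']).as_matrix();Rc=Rw.T;c=-Rw.T@np.array(m['tvec'])
    return m,Rc,c
def ray(C,p):
    m,Rc,c=C;K=m['mtx']
    d=np.array([(p[0]-K[0,2])/K[0,0],(p[1]-K[1,2])/K[1,1]]);r=np.linalg.norm(d);s=r
    for _ in range(20): s=r/(1+m['k1']*s*s)
    if r>0:d=d*s/r
    v=Rc@np.array([d[0],d[1],1]);return c,v/np.linalg.norm(v)
def onz(C,p,z):
    c,v=ray(C,p);return c+v*(z-c[2])/v[2]
def proj(C,P):
    m,Rc,c=C;K=m['mtx'];q=Rc.T@(np.array(P)-c);d=q[:2]/q[2];d=d*(1+m['k1']*d@d)
    return K[:2,:2]@d+K[:2,2]
def tri(Cs,ps):
    A=np.zeros((3,3));b=np.zeros(3);rs=[ray(C,p) for C,p in zip(Cs,ps)]
    for c,v in rs:
        M=np.eye(3)-np.outer(v,v);A+=M;b+=M@c
    X=np.linalg.solve(A,b);return X,[np.linalg.norm(np.cross(X-c,v)) for c,v in rs]
E
python3 - <<'E'
from h import *
np.set_printoptions(precision=4,suppress=True)
T=cam('top');S=cam('side');print(T[2],S[2])
for n,t,s in [('L',(262.1,227.5),(306.7,183.3)),('M',(336.1,225.7),(307.7,231)),('R',(421.4,225.7),(307.3,299.3)),('pan',(165+696/2.8,120+97/2.8),(230+458/3,130+455/3)),('knobtop',(165+502/2.8,120+105/2.8),(230+420/3,130+313/3))]:
    print(n,*tri([T,S],[t,s]))
E
```

```text
[0.4258 0.0992 1.0409] [ 0.4842 -0.5451  0.6421]
L [0.4565 0.1882 0.0558] [np.float64(0.0028610045022540247), np.float64(0.002861004502254122)]
M [0.4585 0.039  0.0372] [np.float64(0.002051025614609717), np.float64(0.0020510256146097187)]
R [ 0.4568 -0.138   0.0311] [np.float64(0.0019730557843926273), np.float64(0.0019730557843926195)]
pan [ 0.6021 -0.1206  0.0548] [np.float64(0.002813821647191301), np.float64(0.0028138216471912413)]
knobtop [0.598  0.0202 0.039 ] [np.float64(0.0013143800898589718), np.float64(0.0013143800898592452)]
```

```bash
cat >> h.py <<'E'
def rel(x,y,z,yaw=0.):
    o=env.get_obs();Ro=R.from_euler('xyz',o['orientation']);Rt=R.from_euler('xyz',[np.pi,0,yaw])
    t=Ro.inv().apply(np.array([x,y,z])-o['eef_pos']);r=np.degrees((Ro.inv()*Rt).as_rotvec())
    print('t',np.round(t,4),'r',np.round(r,2),'len',round(float(np.linalg.norm(t)),3))
E
python3 - <<'E'
from h import *
np.set_printoptions(precision=4,suppress=True)
rel(.44,.35,.25); rel(.457,.19,.2)
T=cam('top')
for n,p,z in [('beaker',(195,224),.0),('redcap',(452,54),.15),('counter',(272,153),.03),('orange',(430,8),.12),('balanceknob',(323,27),.1)]: print(n,onz(T,p,z))
E
```

```text
t [-0.1989  0.3362 -0.062 ] r [ 0.05  0.08 75.23] len 0.396
t [-0.3492  0.3934 -0.0118] r [ 0.05  0.08 75.23] len 0.526
beaker [0.4637 0.3352 0.    ]
redcap [ 0.7759 -0.1791  0.15  ]
counter [0.6087 0.1697 0.03  ]
orange [ 0.8825 -0.1487  0.12  ]
balanceknob [0.8505 0.0633 0.1   ]
```

Request:
apply_moves(commands=[{"tx": -0.02, "ty": 0.033, "tz": -0.006, "rz": 7}, {"tx": -0.04, "ty": 0.066, "tz": -0.012, "rz": 14}, {"tx": -0.06, "ty": 0.1, "tz": -0.018, "rz": 21}, {"tx": -0.08, "ty": 0.134, "tz": -0.025, "rz": 28}, {"tx": -0.1, "ty": 0.168, "tz": -0.03, "rz": 35}, {"tx": -0.12, "ty": 0.2, "tz": -0.037, "rz": 42}, {"tx": -0.14, "ty": 0.236, "tz": -0.043, "rz": 49}, {"tx": -0.16, "ty": 0.27, "tz": -0.05, "rz": 56}, {"tx": -0.18, "ty": 0.303, "tz": -0.056, "rz": 63}, {"tx": -0.2, "ty": 0.336, "tz": -0.05, "rz": 70}, {"tx": -0.235, "ty": 0.35, "tz": -0.04, "rz": 75.2}, {"tx": -0.27, "ty": 0.362, "tz": -0.03, "rz": 75.2}, {"tx": -0.31, "ty": 0.378, "tz": -0.02, "rz": 75.2}, {"tx": -0.349, "ty": 0.393, "tz": -0.012, "rz": 75.2}, {"tx": -0.349, "ty": 0.393, "tz": -0.012, "rz": 75.2}, {"tx": -0.349, "ty": 0.393, "tz": -0.012, "rz": 75.2}], force=20)

```text
$.commands[0]: bad value
```

Run:
```python
from h import *
o=env.get_obs();print(o['time'],o['eef_pos'],o['orientation'])
f=env.grab_frame('wrist');cv2.imwrite('pics/w1.png',f[:,:,::-1]);rel(.457,-.138,.2)
```

```text
0.15 [0.16558681 0.6279561  0.1877212 ] [-3.14152585e+00  1.49290204e-03  1.31306880e+00]
t [-0.6665  0.4771 -0.0114] r [4.000e-02 6.000e-02 7.523e+01] len 0.82
```

View pics/w1.png

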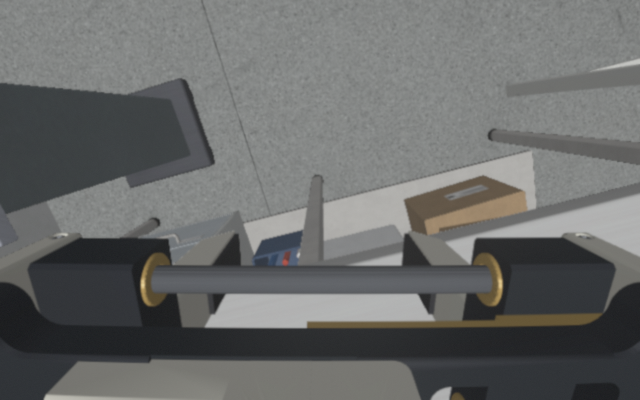

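Request:
apply_moves(commands=[{"tx": -0.02, "ty": 0.033, "tz": -0.006, "rx": 0, "ry": 0, "rz": 7}, {"tx": -0.04, "ty": 0.066, "tz": -0.012, "rx": 0, "ry": 0, "rz": 14}, {"tx": -0.06, "ty": 0.1, "tz": -0.018, "rx": 0, "ry": 0, "rz": 21}, {"tx": -0.08, "ty": 0.134, "tz": -0.025, "rx": 0, "ry": 0, "rz": 28}, {"tx": -0.1, "ty": 0.168, "tz": -0.03, "rx": 0, "ry": 0, "rz": 35}, {"tx": -0.12, "ty": 0.2, "tz": -0.037, "rx": 0, "ry": 0, "rz": 42}, {"tx": -0.14, "ty": 0.236, "tz": -0.043, "rx": 0, "ry": 0, "rz": 49}, {"tx": -0.16, "ty": 0.27, "tz": -0.05, "rx": 0, "ry": 0, "rz": 56}, {"tx": -0.18, "ty": 0.303, "tz": -0.056, "rx": 0, "ry": 0, "rz": 63}, {"tx": -0.2, "ty": 0.336, "tz": -0.05, "rx": 0, "ry": 0, "rz": 70}, {"tx": -0.235, "ty": 0.35, "tz": -0.04, "rx": 0, "ry": 0, "rz": 75.2}, {"tx": -0.27, "ty": 0.362, "tz": -0.03, "rx": 0, "ry": 0, "rz": 75.2}, {"tx": -0.31, "ty": 0.378, "tz": -0.02, "rx": 0, "ry": 0, "rz": 75.2}, {"tx": -0.349, "ty": 0.393, "tz": -0.012, "rx": 0, "ry": 0, "rz": 75.2}, {"tx": -0.349, "ty": 0.393, "tz": -0.012, "rx": 0, "ry": 0, "rz": 75.2}, {"tx": -0.349, "ty": 0.393, "tz": -0.012, "rx": 0, "ry": 0, "rz": 75.2}], force=20)

```text
time: 1.53
eef_pos: [0.4567, 0.1868, 0.1997]
orientation: [3.139, 0.001, -0.006]
wrist_force: [-0.7, -0.0, 0.4]
gripper_width: 0.0922
```

Run:
```python
from h import *
o=env.get_obs();print(o['time'],o['eef_pos'],o['orientation'])
f=env.grab_frame('wrist');cv2.imwrite('pics/w1b.png',f[:,:,::-1]);rel(.457,-.138,.2)
```

```text
1.5333 [0.45673958 0.18677105 0.19972989] [ 3.13900880e+00  1.43984480e-03 -5.62120234e-03]
t [0.001  0.3276 0.0006] r [ 0.06  0.04 -0.12] len 0.328
```

View pics/w1b.png

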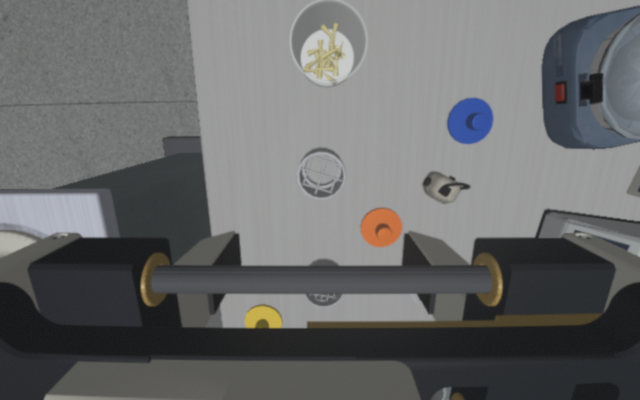

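Request:
apply_moves(commands=[{"tx": 0, "ty": 0.041, "tz": 0, "rx": 0, "ry": 0, "rz": 0}, {"tx": 0, "ty": 0.082, "tz": 0, "rx": 0, "ry": 0, "rz": 0}, {"tx": 0, "ty": 0.123, "tz": 0, "rx": 0, "ry": 0, "rz": 0}, {"tx": 0, "ty": 0.164, "tz": 0, "rx": 0, "ry": 0, "rz": 0}, {"tx": 0, "ty": 0.205, "tz": 0, "rx": 0, "ry": 0, "rz": 0}, {"tx": 0, "ty": 0.246, "tz": 0, "rx": 0, "ry": 0, "rz": 0}, {"tx": 0, "ty": 0.287, "tz": 0, "rx": 0, "ry": 0, "rz": 0}, {"tx": 0.001, "ty": 0.328, "tz": 0, "rx": 0, "ry": 0, "rz": 0}, {"tx": 0.001, "ty": 0.328, "tz": 0, "rx": 0, "ry": 0, "rz": 0}, {"tx": 0.001, "ty": 0.328, "tz": 0, "rx": 0, "ry": 0, "rz": 0}])

```text
time: 2.42
eef_pos: [0.458, -0.1394, 0.201]
orientation: [3.14, -0.0, -0.005]
wrist_force: [-0.2, 0.8, -0.1]
gripper_width: 0.0918
```

Run:
```python
from h import *
o=env.get_obs();print(o['time'],o['eef_pos'],o['orientation'])
f=env.grab_frame('wrist');cv2.imwrite('pics/w2.png',f[:,:,::-1])
C=cam('wrist',o)
p=proj(C,(.457,-.138,.034));print(p)
u,v=p.astype(int);cv2.imwrite('pics/w2c.png',cv2.resize(f[max(v-60,0):v+60,u-70:u+70,::-1],None,fx=5,fy=5,interpolation=cv2.INTER_CUBIC));print(u-70,max(v-60,0))
```

```text
2.4167 [ 0.45799585 -0.13936797  0.20097529] [ 3.14021081e+00 -4.36574529e-04 -4.82722238e-03]
[320.41777546 176.44664934]
250 116
```

View pics/w2.png

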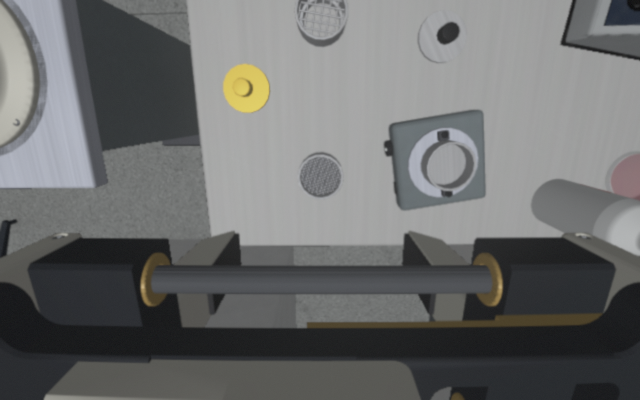

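View pics/w2c.png

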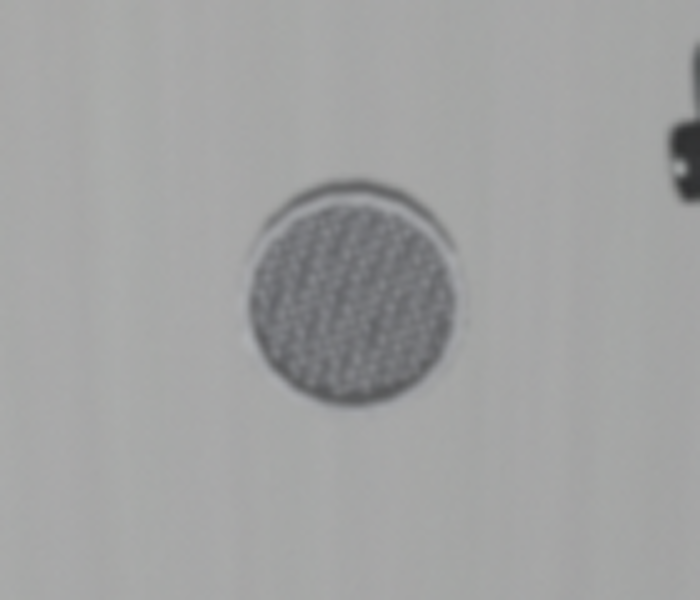

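Run:
```python
from h import *
f=cv2.imread('pics/w2.png')
cv2.imwrite('pics/w2p.png',cv2.resize(f[105:215,380:495],None,fx=5,fy=5,interpolation=cv2.INTER_CUBIC))
cv2.imwrite('pics/w2l.png',cv2.resize(f[0:75,280:480],None,fx=4,fy=4,interpolation=cv2.INTER_CUBIC))
```

```text
(no output)
```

View pics/w2p.png

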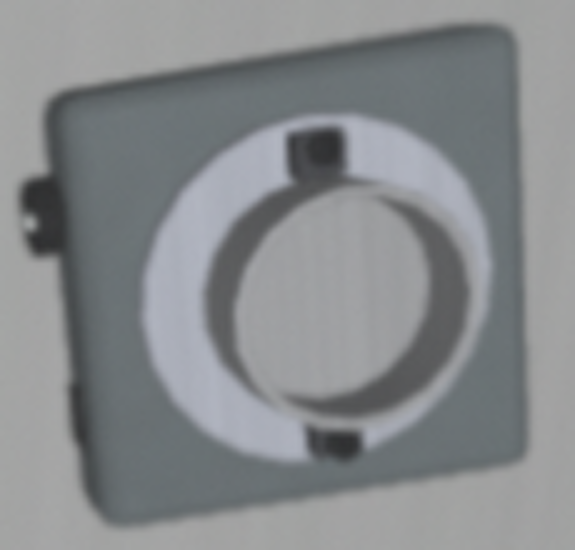

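View pics/w2l.png

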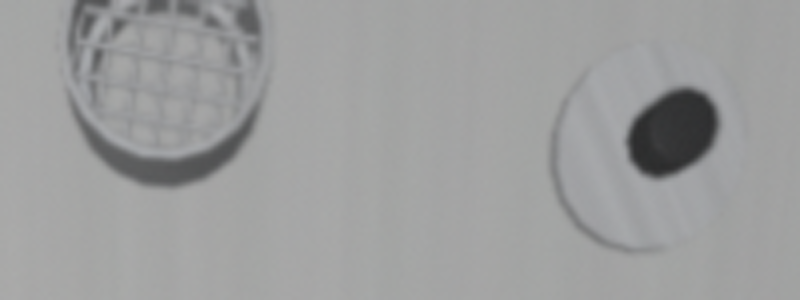

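Run:
```python
from h import *
np.set_printoptions(precision=4,suppress=True)
o=env.get_obs();C=cam('wrist',o)
print('fine',onz(C,(320.6,176.6),.034),'pan',onz(C,(452,166.4),.062), 'pan top',onz(cam('top'),(413.6,154.6),.062),'pan side',onz(cam('side'),(230+458/3,130+455/3),.062))
print('fine top',onz(cam('top'),(421.4,225.7),.034),'side',onz(cam('side'),(307.3,299.3),.034))
rel(.457,-.138,.012)
```

```text
fine [ 0.4572 -0.1359  0.034 ] pan [ 0.6037 -0.1186  0.062 ] pan top [ 0.5981 -0.1188  0.062 ] pan side [ 0.6035 -0.1255  0.062 ]
fine top [ 0.4548 -0.1375  0.034 ] side [ 0.4589 -0.1398  0.034 ]
t [-0.001   0.0006  0.1888] r [ 0.03  0.   -0.08] len 0.189
```

Request:
apply_moves(commands=[{"tx": -0.001, "ty": 0, "tz": 0.04, "rx": 0, "ry": 0, "rz": 0}, {"tx": -0.001, "ty": 0, "tz": 0.08, "rx": 0, "ry": 0, "rz": 0}, {"tx": -0.001, "ty": 0, "tz": 0.12, "rx": 0, "ry": 0, "rz": 0}, {"tx": -0.001, "ty": 0, "tz": 0.15, "rx": 0, "ry": 0, "rz": 0}, {"tx": -0.001, "ty": 0, "tz": 0.175, "rx": 0, "ry": 0, "rz": 0}, {"tx": -0.001, "ty": 0, "tz": 0.189, "rx": 0, "ry": 0, "rz": 0}, {"tx": -0.001, "ty": 0, "tz": 0.189, "rx": 0, "ry": 0, "rz": 0}, {"tx": -0.001, "ty": 0, "tz": 0.189, "rx": 0, "ry": 0, "rz": 0}])

```text
time: 3.13
eef_pos: [0.4572, -0.1348, 0.0112]
orientation: [-3.141, 0.002, 0.002]
wrist_force: [0.8, -0.2, -0.3]
gripper_width: 0.0917
```

Request:
apply_moves(commands=[{"tx": 0, "ty": 0, "tz": 0, "rx": 0, "ry": 0, "rz": 0}, {"tx": 0, "ty": 0, "tz": 0, "rx": 0, "ry": 0, "rz": 0}, {"tx": 0, "ty": 0, "tz": 0, "rx": 0, "ry": 0, "rz": 0}, {"tx": 0, "ty": 0, "tz": 0, "rx": 0, "ry": 0, "rz": 0}, {"tx": 0, "ty": 0, "tz": 0, "rx": 0, "ry": 0, "rz": 0}, {"tx": 0, "ty": 0, "tz": 0, "rx": 0, "ry": 0, "rz": 0}, {"tx": 0, "ty": 0, "tz": 0, "rx": 0, "ry": 0, "rz": 0}, {"tx": 0, "ty": 0, "tz": 0, "rx": 0, "ry": 0, "rz": 0}, {"tx": 0, "ty": 0, "tz": 0, "rx": 0, "ry": 0, "rz": 0}, {"tx": 0, "ty": 0, "tz": 0, "rx": 0, "ry": 0, "rz": 0}], grip=1, force=20)

```text
time: 3.97
eef_pos: [0.4571, -0.1348, 0.0112]
orientation: [-3.141, 0.002, 0.002]
wrist_force: [-0.1, 0.5, 0.6]
gripper_width: 0.0297
```

Run:
```python
from h import *
o=env.get_obs();print(o['time'],o['eef_pos'],o['orientation'],o['gripper_width'],o['wrist_force'])
```

```text
3.9667 [ 0.45707662 -0.13482141  0.011177  ] [-3.14064600e+00  1.83939145e-03  1.98561448e-03] 0.02969607396472605 [-0.0829605   0.5498097   0.59910927]
```

Run:
```python
from h import *
for n in ('wrist','side','top'):
  f=env.grab_frame(n);cv2.imwrite(f'pics/{n}3.png',f[:,:,::-1])
f=cv2.imread('pics/side3.png');cv2.imwrite('pics/s3c.png',cv2.resize(f[200:350,230:430],None,fx=4,fy=4))
o=env.get_obs();print(o['time'],o['eef_pos'],o['gripper_width'],o['joint_velocities'])
```

```text
4.1167 [ 0.45707511 -0.13477217  0.0111701 ] 0.01757336281476025 [ 1.06317797e-06  1.07454909e-03 -4.64694107e-04 -1.61811798e-03
  1.30460313e-03 -7.81312201e-04  3.68246210e-04]
```

View pics/wrist3.png

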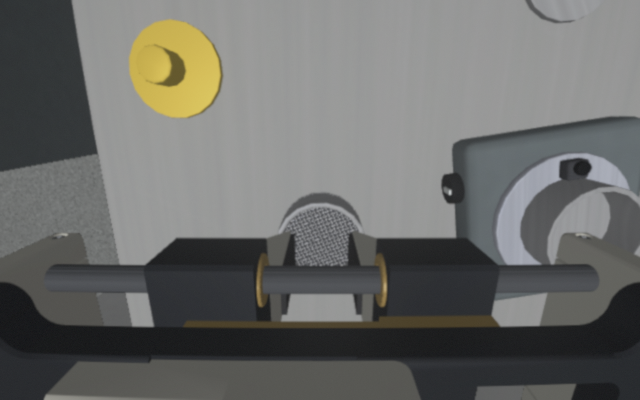

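View pics/s3c.png

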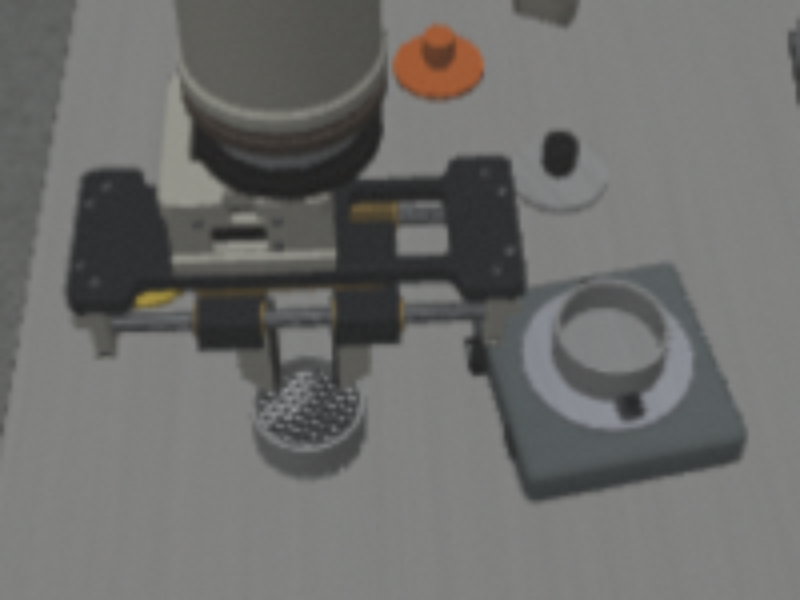

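Run:
```python
from h import *
f=cv2.imread('pics/wrist3.png');cv2.imwrite('pics/w3c.png',cv2.resize(f[180:330,220:420],None,fx=4,fy=4))
g=cv2.imread('pics/w2.png');cv2.imwrite('pics/w2g.png',cv2.resize(g[200:340,140:500],None,fx=2.2,fy=2.2))
f=cv2.imread('pics/top3.png');cv2.imwrite('pics/t3c.png',cv2.resize(f[130:330,320:480],None,fx=3,fy=3))
print(onz(cam('side'),(307.5,302.5),.034))
o=env.get_obs()
for z in (0,-.02,-.04):
  for y in (-.0095,.0095):
    T=R.from_euler('xyz',o['orientation']).apply([.046,y,z])+o['eef_pos'];print(z,y,proj(cam('wrist',o),T),proj(cam('side'),T))
```

```text
[ 0.45928424 -0.14694746  0.034     ]
0 -0.0095 [389.1460225  213.10163496] [329.93490603 298.79469243]
0 0.0095 [387.44464671 239.06124626] [330.41235836 307.04374658]
-0.02 -0.0095 [396.09121493 223.1921143 ] [329.93937161 293.00719256]
-0.02 0.0095 [394.0178057  251.44969511] [330.42692488 301.31511211]
-0.04 -0.0095 [404.6058563  235.57491253] [329.94356614 286.98848828]
-0.04 0.0095 [402.02392348 266.55473882] [330.44161032 295.3520953 ]
```

View pics/w3c.png

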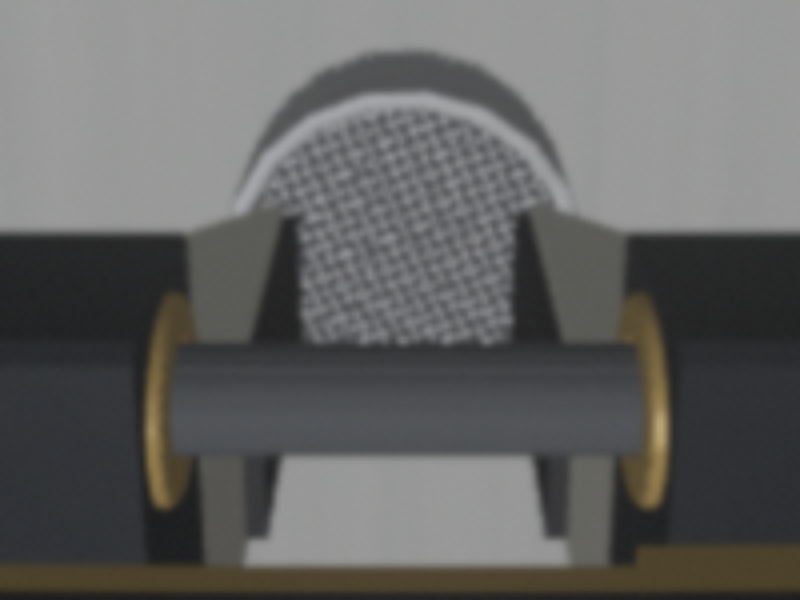

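View pics/w2g.png

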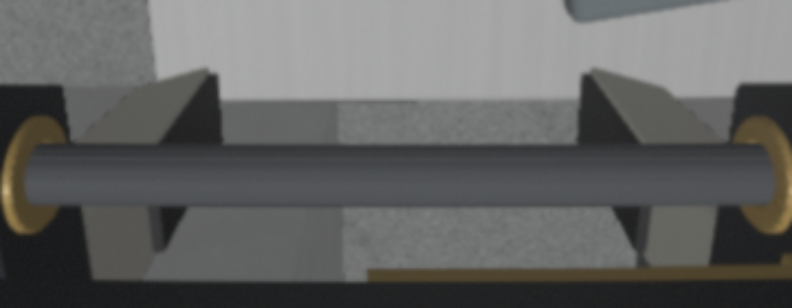

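View pics/t3c.png

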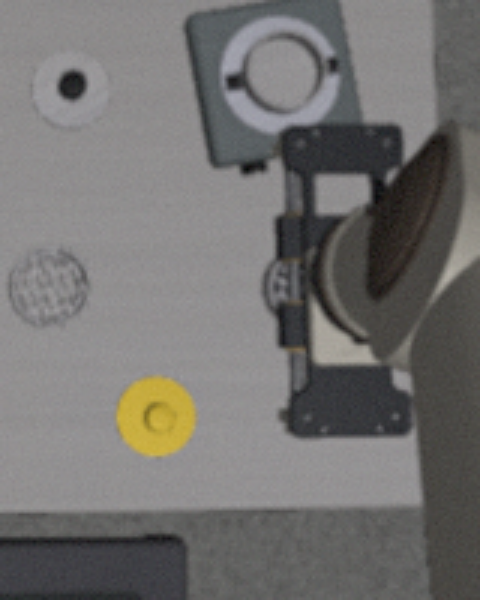

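Run:
```python
from h import *
np.set_printoptions(precision=4,suppress=True)
o=env.get_obs();C=cam('wrist',o)
q=onz(C,(320.5,202.5),.034);print(q,q-[0,.028,0])
for p in ((220+235/4,180+205/4),(220+575/4,180+205/4)): print(onz(C,p,.034))
rel(.457,-.138,.05)
```

```text
[ 0.4565 -0.1113  0.034 ] [ 0.4565 -0.1393  0.034 ]
[ 0.4311 -0.1296  0.034 ]
[ 0.4829 -0.1294  0.034 ]
t [-0.0002  0.0032 -0.0388] r [-0.06  0.11  0.12] len 0.039
```

Request:
apply_moves(commands=[{"tx": 0, "ty": 0, "tz": -0.01, "rx": 0, "ry": 0, "rz": 0}, {"tx": 0, "ty": 0, "tz": -0.02, "rx": 0, "ry": 0, "rz": 0}, {"tx": 0, "ty": 0, "tz": -0.02, "rx": 0, "ry": 0, "rz": 0}, {"tx": 0, "ty": 0, "tz": -0.02, "rx": 0, "ry": 0, "rz": 0}, {"tx": 0, "ty": 0, "tz": -0.02, "rx": 0, "ry": 0, "rz": 0}, {"tx": 0, "ty": 0, "tz": -0.02, "rx": 0, "ry": 0, "rz": 0}, {"tx": 0, "ty": 0, "tz": -0.02, "rx": 0, "ry": 0, "rz": 0}, {"tx": 0, "ty": 0, "tz": -0.02, "rx": 0, "ry": 0, "rz": 0}, {"tx": 0, "ty": 0, "tz": -0.02, "rx": 0, "ry": 0, "rz": 0}, {"tx": 0, "ty": 0, "tz": -0.02, "rx": 0, "ry": 0, "rz": 0}, {"tx": 0, "ty": 0, "tz": -0.02, "rx": 0, "ry": 0, "rz": 0}, {"tx": 0, "ty": 0, "tz": -0.02, "rx": 0, "ry": 0, "rz": 0}, {"tx": 0, "ty": 0, "tz": -0.02, "rx": 0, "ry": 0, "rz": 0}], grip=-1)

```text
time: 5.2
eef_pos: [0.4571, -0.1348, 0.0311]
orientation: [-3.141, 0.002, 0.002]
wrist_force: [1.6, -0.9, -0.0]
gripper_width: 0.0915
```

Run:
```python
from h import *
o=env.get_obs();print(o['time'],o['eef_pos'],o['orientation'],o['gripper_width'])
for n in ('wrist','side'):
  f=env.grab_frame(n);cv2.imwrite(f'pics/{n}4.png',f[:,:,::-1])
  if n=='wrist': cv2.imwrite('pics/w4c.png',cv2.resize(f[160:340,140:500,::-1],None,fx=2.2,fy=2.2))
  else: cv2.imwrite('pics/s4c.png',cv2.resize(f[200:350,230:430,::-1],None,fx=4,fy=4,interpolation=cv2.INTER_CUBIC))
```

```text
5.2 [ 0.45711472 -0.13481319  0.0311392 ] [-3.14062567e+00  1.91968074e-03  2.09170445e-03] 0.09145162000495903
```

View pics/w4c.png

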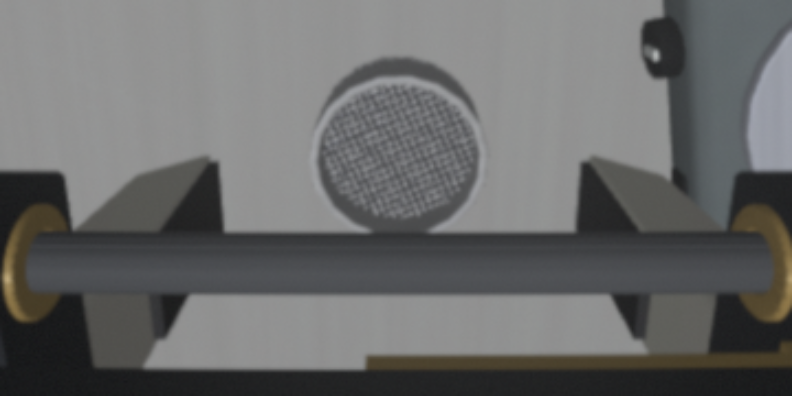

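View pics/s4c.png

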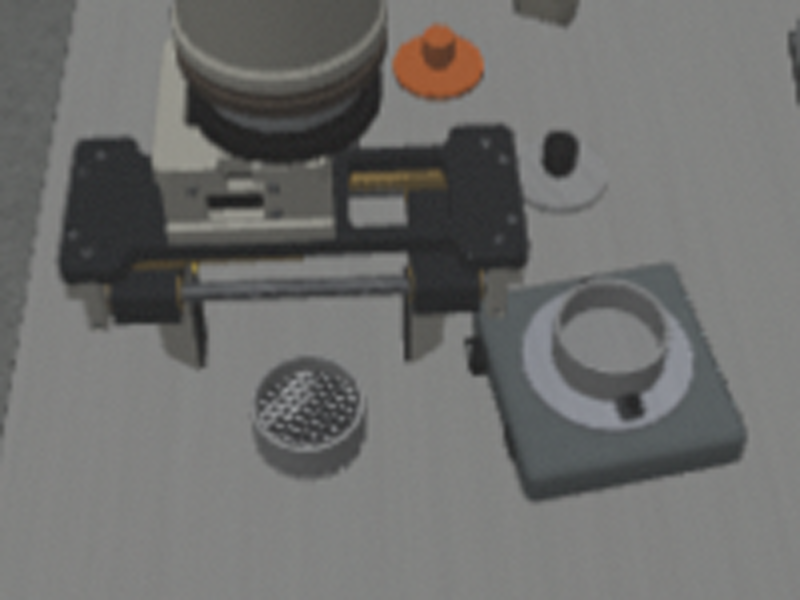

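Run:
```python
from h import *
np.set_printoptions(precision=4,suppress=True)
o=env.get_obs();C=cam('wrist',o);S=cam('side')
Ro=R.from_euler('xyz',o['orientation'])
for z in (0,-.02,-.03,-.04,-.05):
  print(z,[proj(S,Ro.apply([x,y,z])+o['eef_pos']) for x in (-.046,.046) for y in (.0095,)],[proj(C,Ro.apply([.046,y,z])+o['eef_pos']) for y in (-.0095,.0095)])
print(onz(C,(321.1,231.2),.034))
```

```text
0 [array([282.4647, 302.9772]), array([330.4463, 301.3177])] [array([389.146 , 213.1016]), array([387.4446, 239.0612])]
-0.02 [array([281.5179, 297.0435]), array([330.4607, 295.3544])] [array([396.0912, 223.1921]), array([394.0178, 251.4497])]
-0.03 [array([281.0309, 293.9849]), array([330.468 , 292.2807])] [array([400.121 , 229.0511]), array([397.8142, 258.6102])]
-0.04 [array([280.5344, 290.8627]), array([330.4753, 289.1431])] [array([404.6058, 235.5749]), array([402.0239, 266.5547])]
-0.05 [array([280.0283, 287.6752]), array([330.4826, 285.9398])] [array([409.6263, 242.8825]), array([406.7173, 275.4179])]
[ 0.457  -0.1374  0.034 ]
```

Request:
apply_moves(commands=[{"tx": 0, "ty": 0.0027, "tz": 0.015, "rx": 0, "ry": 0, "rz": 0}, {"tx": 0, "ty": 0.0027, "tz": 0.03, "rx": 0, "ry": 0, "rz": 0}, {"tx": 0, "ty": 0.0027, "tz": 0.04, "rx": 0, "ry": 0, "rz": 0}, {"tx": 0, "ty": 0.0027, "tz": 0.045, "rx": 0, "ry": 0, "rz": 0}, {"tx": 0, "ty": 0.0027, "tz": 0.05, "rx": 0, "ry": 0, "rz": 0}, {"tx": 0, "ty": 0.0027, "tz": 0.055, "rx": 0, "ry": 0, "rz": 0}, {"tx": 0, "ty": 0.0027, "tz": 0.055, "rx": 0, "ry": 0, "rz": 0}])

```text
time: 5.88
eef_pos: [0.4567, -0.1374, -0.0244]
orientation: [-3.14, 0.003, 0.002]
wrist_force: [-0.4, -0.1, 0.3]
gripper_width: 0.0916
```

Request:
apply_moves(commands=[{"tx": 0, "ty": 0, "tz": 0, "rx": 0, "ry": 0, "rz": 0}, {"tx": 0, "ty": 0, "tz": 0, "rx": 0, "ry": 0, "rz": 0}, {"tx": 0, "ty": 0, "tz": 0, "rx": 0, "ry": 0, "rz": 0}, {"tx": 0, "ty": 0, "tz": 0, "rx": 0, "ry": 0, "rz": 0}, {"tx": 0, "ty": 0, "tz": 0, "rx": 0, "ry": 0, "rz": 0}, {"tx": 0, "ty": 0, "tz": 0, "rx": 0, "ry": 0, "rz": 0}, {"tx": 0, "ty": 0, "tz": 0, "rx": 0, "ry": 0, "rz": 0}, {"tx": 0, "ty": 0, "tz": 0, "rx": 0, "ry": 0, "rz": 0}, {"tx": 0, "ty": 0, "tz": 0, "rx": 0, "ry": 0, "rz": 0}], grip=1, force=20)

```text
time: 6.63
eef_pos: [0.4568, -0.1373, -0.0242]
orientation: [-3.14, 0.002, 0.002]
wrist_force: [-1.0, 0.8, 3.0]
gripper_width: 0.055
```

Run:
```python
from h import *
f=env.grab_frame('side');cv2.imwrite('pics/s5c.png',cv2.resize(f[200:350,230:430,::-1],None,fx=4,fy=4,interpolation=cv2.INTER_CUBIC))
```

```text
(no output)
```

View pics/s5c.png

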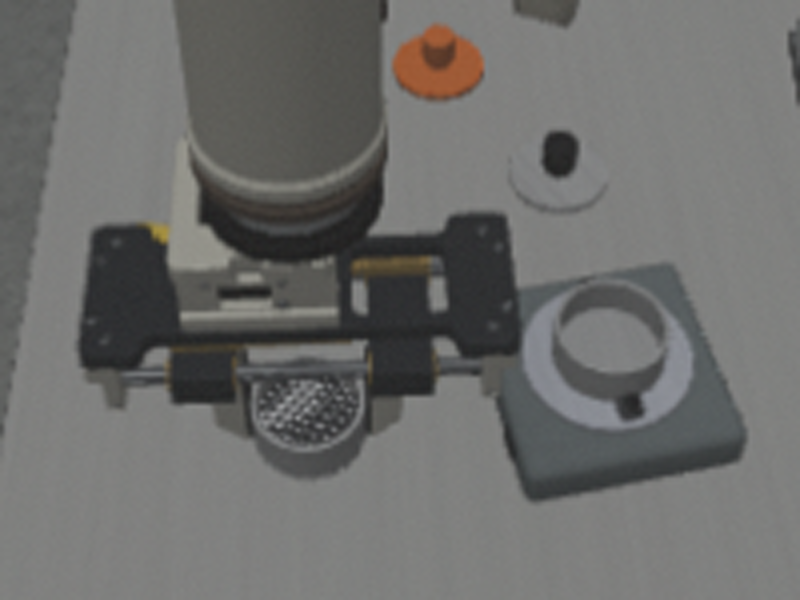

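Request:
apply_moves(commands=[{"tx": 0, "ty": 0, "tz": -0.01, "rx": 0, "ry": 0, "rz": 0}, {"tx": 0, "ty": 0, "tz": -0.03, "rx": 0, "ry": 0, "rz": 0}, {"tx": 0, "ty": 0, "tz": -0.055, "rx": 0, "ry": 0, "rz": 0}, {"tx": 0, "ty": 0, "tz": -0.08, "rx": 0, "ry": 0, "rz": 0}, {"tx": 0, "ty": 0, "tz": -0.1, "rx": 0, "ry": 0, "rz": 0}, {"tx": 0.03, "ty": -0.01, "tz": -0.11, "rx": 0, "ry": 0, "rz": 0}, {"tx": 0.05, "ty": -0.03, "tz": -0.11, "rx": 0, "ry": 0, "rz": 0}, {"tx": 0.07, "ty": -0.06, "tz": -0.11, "rx": 0, "ry": 0, "rz": 0}, {"tx": 0.07, "ty": -0.06, "tz": -0.11, "rx": 0, "ry": 0, "rz": 0}, {"tx": 0.07, "ty": -0.06, "tz": -0.11, "rx": 0, "ry": 0, "rz": 0}])

```text
time: 7.52
eef_pos: [0.5279, -0.0747, 0.086]
orientation: [-3.14, 0.002, 0.007]
wrist_force: [-0.4, -0.4, -0.6]
gripper_width: 0.0547
```

Run:
```python
from h import *
o=env.get_obs();print(list(o['eef_pos']),list(o['orientation']),o['gripper_width'])
f=env.grab_frame('wrist');cv2.imwrite('pics/w6.png',f[:,:,::-1])
print(proj(cam('wrist',o),(.602,-.12,.062)))
```

```text
[np.float64(0.5278833447777599), np.float64(-0.07466714138026895), np.float64(0.08598373704925659)] [np.float64(-3.1396839016178375), np.float64(0.0021043583816284794), np.float64(0.006912645008656071)] 0.054711168770678685
[412.96297784 269.3449917 ]
```

View pics/w6.png

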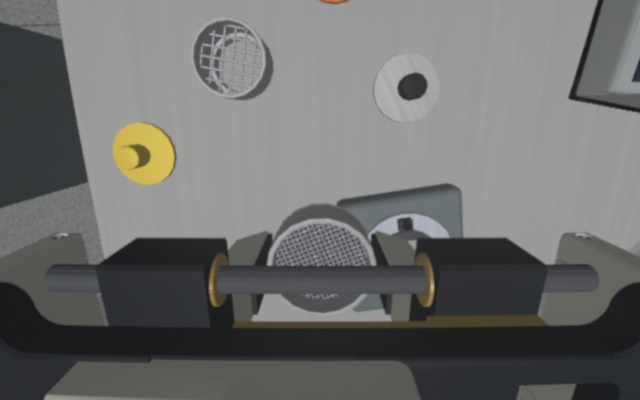

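Request:
apply_moves(commands=[{"tx": 0.03, "ty": 0.018, "tz": 0, "rx": 0, "ry": 0, "rz": 0}, {"tx": 0.055, "ty": 0.034, "tz": 0, "rx": 0, "ry": 0, "rz": 0}, {"tx": 0.0748, "ty": 0.0463, "tz": 0, "rx": 0, "ry": 0, "rz": 0}, {"tx": 0.0748, "ty": 0.0463, "tz": 0.01, "rx": 0, "ry": 0, "rz": 0}, {"tx": 0.0748, "ty": 0.0463, "tz": 0.025, "rx": 0, "ry": 0, "rz": 0}, {"tx": 0.0748, "ty": 0.0463, "tz": 0.036, "rx": 0, "ry": 0, "rz": 0}, {"tx": 0.0748, "ty": 0.0463, "tz": 0.036, "rx": 0, "ry": 0, "rz": 0}, {"tx": 0.0748, "ty": 0.0463, "tz": 0.036, "rx": 0, "ry": 0, "rz": 0}])

```text
time: 8.23
eef_pos: [0.5995, -0.1228, 0.0485]
orientation: [-3.14, 0.006, 0.003]
wrist_force: [0.9, 0.1, -0.3]
gripper_width: 0.0551
```

Run:
```python
from h import *
o=env.get_obs();print(list(o['eef_pos']),list(o['orientation']),o['gripper_width'])
f=env.grab_frame('side');cv2.imwrite('pics/s7c.png',cv2.resize(f[210:330,310:450,::-1],None,fx=5,fy=5,interpolation=cv2.INTER_CUBIC))
f=env.grab_frame('wrist');cv2.imwrite('pics/w7.png',f[:,:,::-1])
```

```text
[np.float64(0.5995229606856791), np.float64(-0.12281513007252078), np.float64(0.0485006223587907)] [np.float64(-3.1403217804657557), np.float64(0.006318101558733469), np.float64(0.0034310761881637397)] 0.05507127257742343
```

View pics/s7c.png

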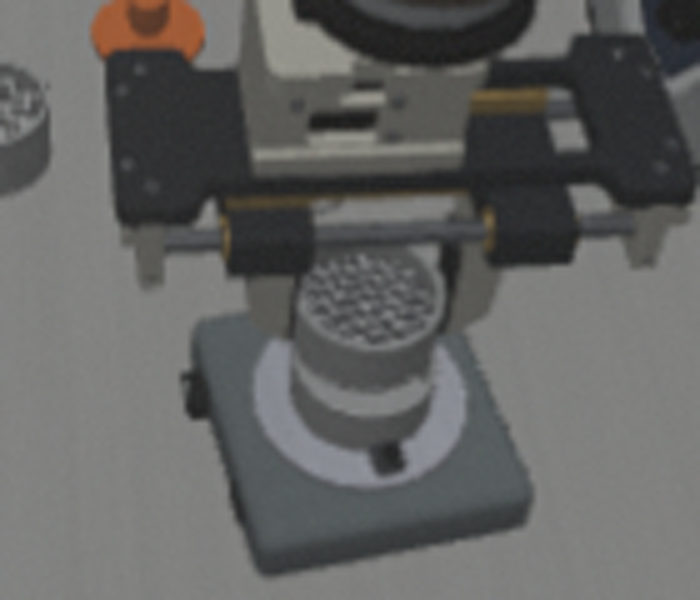

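View pics/w7.png

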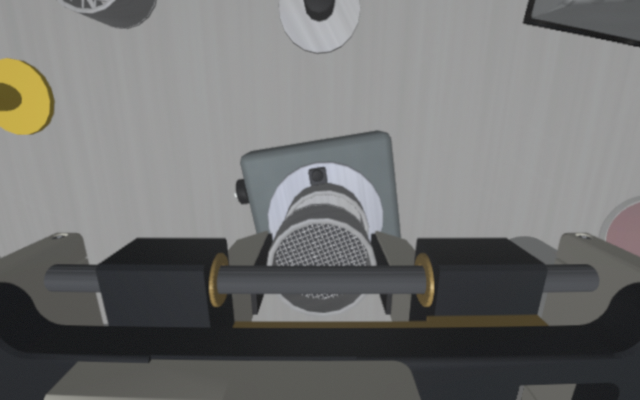

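Run:
```python
from h import *
o=env.get_obs();C=cam('wrist',o)
for z in (.04,.041): print(onz(C,(268,215),z),onz(C,(382,215),z),onz(C,(325,163.5),z)-[0,.042,0])
f=cv2.imread('pics/w7.png');cv2.imwrite('pics/w7c.png',cv2.resize(f[120:250,230:410],None,fx=4.4,fy=4.4,interpolation=cv2.INTER_CUBIC))
print(o['eef_pos'])
rel(.602,-.1205,.035)
```

```text
[ 0.56317994 -0.11823122  0.04      ] [ 0.64461931 -0.11774326  0.04      ] [ 0.60360381 -0.12304712  0.04      ]
[ 0.56336508 -0.1178973   0.041     ] [ 0.64441049 -0.11741171  0.041     ] [ 0.6035934  -0.12289308  0.041     ]
[ 0.60138214 -0.12277774  0.04997169]
t [ 0.0007 -0.0023  0.015 ] r [-0.05  0.17  0.23] len 0.015
```

View pics/w7c.png

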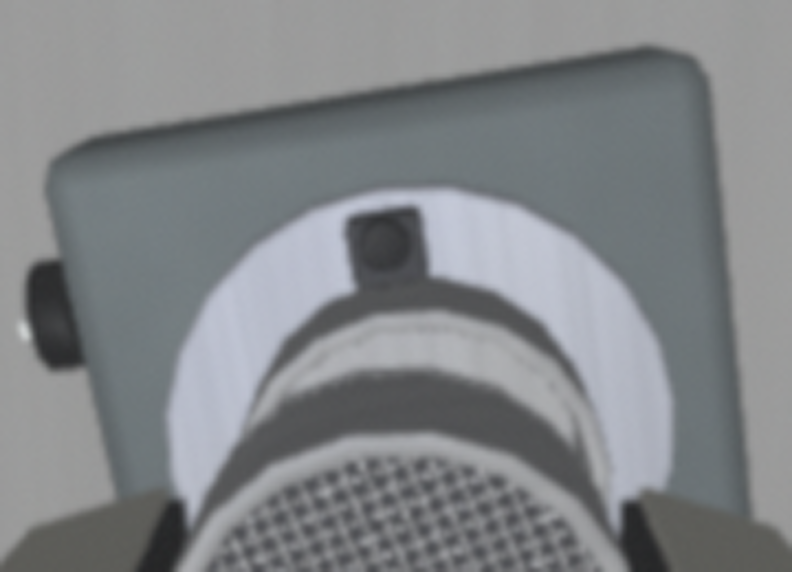

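Request:
apply_moves(commands=[{"tx": 0.002, "ty": -0.0013, "tz": 0.004, "rx": 0, "ry": 0, "rz": 0}, {"tx": 0.002, "ty": -0.0013, "tz": 0.008, "rx": 0, "ry": 0, "rz": 0}, {"tx": 0.002, "ty": -0.0013, "tz": 0.012, "rx": 0, "ry": 0, "rz": 0}, {"tx": 0.002, "ty": -0.0013, "tz": 0.015, "rx": 0, "ry": 0, "rz": 0}, {"tx": 0.002, "ty": -0.0013, "tz": 0.017, "rx": 0, "ry": 0, "rz": 0}, {"tx": 0.002, "ty": -0.0013, "tz": 0.018, "rx": 0, "ry": 0, "rz": 0}, {"tx": 0.002, "ty": -0.0013, "tz": 0.019, "rx": 0, "ry": 0, "rz": 0}, {"tx": 0.002, "ty": -0.0013, "tz": 0.0195, "rx": 0, "ry": 0, "rz": 0}, {"tx": 0.002, "ty": -0.0013, "tz": 0.0195, "rx": 0, "ry": 0, "rz": 0}])

```text
time: 9.08
eef_pos: [0.6033, -0.1214, 0.0304]
orientation: [-3.141, 0.003, 0.004]
wrist_force: [0.1, -0.8, -0.7]
gripper_width: 0.0547
```

Run:
```python
from h import *
o=env.get_obs();print(o['eef_pos'],o['wrist_force'])
f=env.grab_frame('side');cv2.imwrite('pics/s8c.png',cv2.resize(f[210:330,310:450,::-1],None,fx=5,fy=5,interpolation=cv2.INTER_CUBIC))
o=env.get_obs();print(o['eef_pos'],o['wrist_force'])
```

```text
[ 0.60329619 -0.12143414  0.03038059] [ 0.10555247 -0.80237241 -0.71421298]
[ 0.60337292 -0.12150896  0.03050378] [-0.24352758  0.04278635 -1.55473493]
```

View pics/s8c.png

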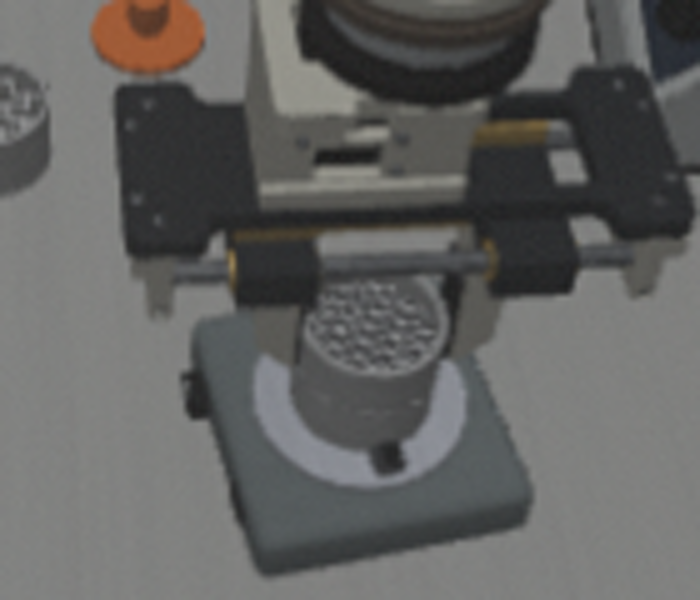

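Request:
apply_moves(commands=[{"tx": 0, "ty": 0, "tz": 0.0005, "rx": 0, "ry": 0, "rz": 0}, {"tx": 0, "ty": 0, "tz": 0.001, "rx": 0, "ry": 0, "rz": 0}, {"tx": 0, "ty": 0, "tz": 0.001, "rx": 0, "ry": 0, "rz": 0}, {"tx": 0, "ty": 0, "tz": 0.001, "rx": 0, "ry": 0, "rz": 0}])

```text
time: 9.47
eef_pos: [0.6036, -0.1214, 0.0298]
orientation: [-3.141, 0.002, 0.004]
wrist_force: [-1.2, -0.0, 1.1]
gripper_width: 0.0546
```

Request:
apply_moves(commands=[{"tx": 0, "ty": 0, "tz": 0.0005, "rx": 0, "ry": 0, "rz": 0}, {"tx": 0, "ty": 0, "tz": 0.001, "rx": 0, "ry": 0, "rz": 0}, {"tx": 0, "ty": 0, "tz": 0.0015, "rx": 0, "ry": 0, "rz": 0}, {"tx": 0, "ty": 0, "tz": 0.0015, "rx": 0, "ry": 0, "rz": 0}])

```text
time: 9.8
eef_pos: [0.6036, -0.1214, 0.0297]
orientation: [-3.14, 0.002, 0.004]
wrist_force: [-3.7, 1.0, 11.9]
gripper_width: 0.0547
```

Request:
apply_moves(commands=[{"tx": 0, "ty": 0, "tz": 0, "rx": 0, "ry": 0, "rz": 0}, {"tx": 0, "ty": 0, "tz": 0, "rx": 0, "ry": 0, "rz": 0}, {"tx": 0, "ty": 0, "tz": 0, "rx": 0, "ry": 0, "rz": 0}, {"tx": 0, "ty": 0, "tz": 0, "rx": 0, "ry": 0, "rz": 0}, {"tx": 0, "ty": 0, "tz": -0.02, "rx": 0, "ry": 0, "rz": 0}, {"tx": 0, "ty": 0, "tz": -0.05, "rx": 0, "ry": 0, "rz": 0}, {"tx": 0, "ty": 0, "tz": -0.09, "rx": 0, "ry": 0, "rz": 0}, {"tx": -0.02, "ty": -0.02, "tz": -0.12, "rx": 0, "ry": 0, "rz": 0}, {"tx": -0.045, "ty": -0.05, "tz": -0.12, "rx": 0, "ry": 0, "rz": 0}, {"tx": -0.07, "ty": -0.08, "tz": -0.12, "rx": 0, "ry": 0, "rz": 0}, {"tx": -0.095, "ty": -0.11, "tz": -0.12, "rx": 0, "ry": 0, "rz": 0}, {"tx": -0.12, "ty": -0.135, "tz": -0.12, "rx": 0, "ry": 0, "rz": 0}, {"tx": -0.1436, "ty": -0.16, "tz": -0.1, "rx": 0, "ry": 0, "rz": 0}, {"tx": -0.1436, "ty": -0.16, "tz": -0.1, "rx": 0, "ry": 0, "rz": 0}, {"tx": -0.1436, "ty": -0.16, "tz": -0.1, "rx": 0, "ry": 0, "rz": 0}, {"tx": -0.1436, "ty": -0.16, "tz": -0.1, "rx": 0, "ry": 0, "rz": 0}], grip=-1)

```text
time: 11.13
eef_pos: [0.4603, 0.0376, 0.1305]
orientation: [-3.141, 0.001, 0.004]
wrist_force: [-0.8, -0.9, -0.1]
gripper_width: 0.0917
```

Run:
```python
from h import *
o=env.get_obs();print(o['time'],o['eef_pos'],o['orientation'])
f=env.grab_frame('wrist');cv2.imwrite('pics/w9.png',f[:,:,::-1]);cv2.imwrite('pics/w9c.png',cv2.resize(f[130:250,250:400,::-1],None,fx=5,fy=5,interpolation=cv2.INTER_CUBIC))
C=cam('wrist',o);print(proj(C,(.4585,.039,.044)))
f=env.grab_frame('side');cv2.imwrite('pics/s9c.png',cv2.resize(f[210:330,310:450,::-1],None,fx=5,fy=5,interpolation=cv2.INTER_CUBIC))
```

```text
11.1333 [0.4602914  0.03760972 0.1305179 ] [-3.14053848e+00  1.44056655e-03  4.16035501e-03]
[319.59781537 193.12505109]
```

View pics/w9.png

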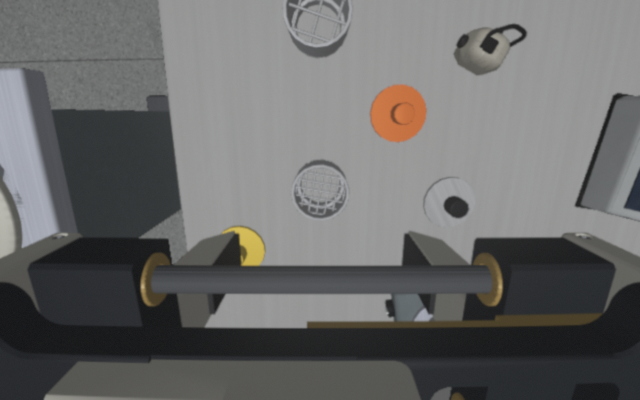

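View pics/w9c.png

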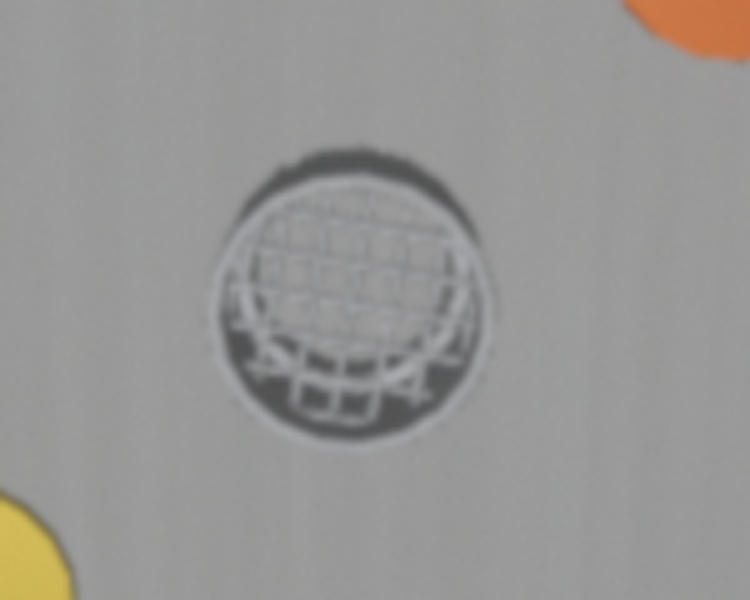

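View pics/s9c.png

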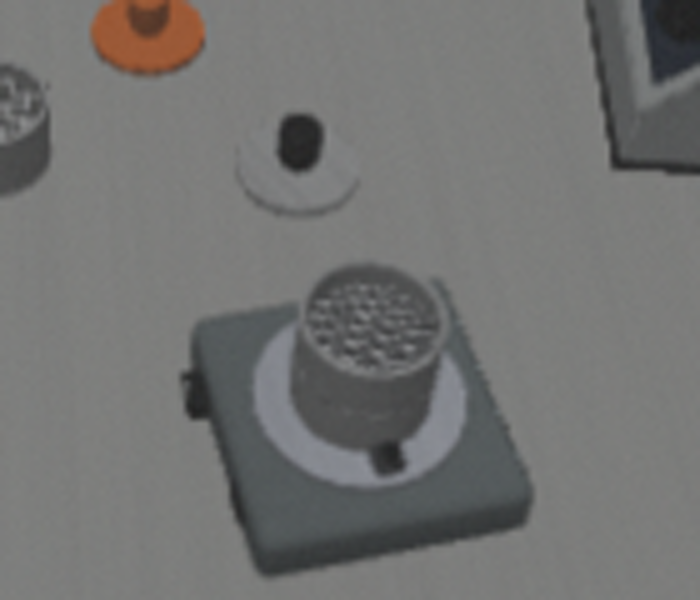

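Run:
```python
from h import *
o=env.get_obs();C=cam('wrist',o)
p=onz(C,(320.4,192.1),.044);print(p,onz(cam('side'),(307.7,231),.044),onz(cam('top'),(336.1,225.7),.044));rel(p[0],p[1],-.014)
```

```text
[0.46015706 0.03919269 0.044     ] [0.46082844 0.03258158 0.044     ] [0.45626221 0.03925851 0.044     ]
t [-0.0009 -0.0022  0.1448] r [-0.06  0.04  0.12] len 0.145
```

Request:
apply_moves(commands=[{"tx": -0.001, "ty": -0.0025, "tz": 0.03, "rx": 0, "ry": 0, "rz": 0}, {"tx": -0.001, "ty": -0.0025, "tz": 0.065, "rx": 0, "ry": 0, "rz": 0}, {"tx": -0.001, "ty": -0.0025, "tz": 0.1, "rx": 0, "ry": 0, "rz": 0}, {"tx": -0.001, "ty": -0.0025, "tz": 0.125, "rx": 0, "ry": 0, "rz": 0}, {"tx": -0.001, "ty": -0.0025, "tz": 0.138, "rx": 0, "ry": 0, "rz": 0}, {"tx": -0.001, "ty": -0.0025, "tz": 0.145, "rx": 0, "ry": 0, "rz": 0}, {"tx": -0.001, "ty": -0.0025, "tz": 0.145, "rx": 0, "ry": 0, "rz": 0}, {"tx": -0.001, "ty": -0.0025, "tz": 0.145, "rx": 0, "ry": 0, "rz": 0}])

```text
time: 11.9
eef_pos: [0.461, 0.0388, -0.0139]
orientation: [-3.141, 0.0, 0.001]
wrist_force: [-0.8, 0.8, 1.2]
gripper_width: 0.0915
```

Request:
apply_moves(commands=[{"tx": 0, "ty": 0, "tz": 0, "rx": 0, "ry": 0, "rz": 0}, {"tx": 0, "ty": 0, "tz": 0, "rx": 0, "ry": 0, "rz": 0}, {"tx": 0, "ty": 0, "tz": 0, "rx": 0, "ry": 0, "rz": 0}, {"tx": 0, "ty": 0, "tz": 0, "rx": 0, "ry": 0, "rz": 0}, {"tx": 0, "ty": 0, "tz": 0, "rx": 0, "ry": 0, "rz": 0}, {"tx": 0, "ty": 0, "tz": 0, "rx": 0, "ry": 0, "rz": 0}, {"tx": 0, "ty": 0, "tz": 0, "rx": 0, "ry": 0, "rz": 0}, {"tx": 0, "ty": 0, "tz": 0, "rx": 0, "ry": 0, "rz": 0}, {"tx": 0, "ty": 0, "tz": 0, "rx": 0, "ry": 0, "rz": 0}], grip=1, force=20)

```text
time: 12.65
eef_pos: [0.4609, 0.0389, -0.0137]
orientation: [-3.141, 0.0, 0.001]
wrist_force: [-1.6, -0.4, 6.2]
gripper_width: 0.0556
```

Run:
```python
from h import *
rel(.6036,-.1214,.086,0.002)
```

```text
t [ 0.1425  0.1603 -0.0999] r [-0.05  0.01 -0.07] len 0.237
```

Request:
apply_moves(commands=[{"tx": 0, "ty": 0, "tz": -0.01, "rx": 0, "ry": 0, "rz": 0}, {"tx": 0, "ty": 0, "tz": -0.03, "rx": 0, "ry": 0, "rz": 0}, {"tx": 0, "ty": 0, "tz": -0.06, "rx": 0, "ry": 0, "rz": 0}, {"tx": 0, "ty": 0, "tz": -0.09, "rx": 0, "ry": 0, "rz": 0}, {"tx": 0.015, "ty": 0.017, "tz": -0.11, "rx": 0, "ry": 0, "rz": 0}, {"tx": 0.04, "ty": 0.045, "tz": -0.115, "rx": 0, "ry": 0, "rz": 0}, {"tx": 0.065, "ty": 0.073, "tz": -0.115, "rx": 0, "ry": 0, "rz": 0}, {"tx": 0.09, "ty": 0.101, "tz": -0.115, "rx": 0, "ry": 0, "rz": 0}, {"tx": 0.115, "ty": 0.129, "tz": -0.115, "rx": 0, "ry": 0, "rz": 0}, {"tx": 0.133, "ty": 0.15, "tz": -0.115, "rx": 0, "ry": 0, "rz": 0}, {"tx": 0.1425, "ty": 0.161, "tz": -0.115, "rx": 0, "ry": 0, "rz": 0}, {"tx": 0.1425, "ty": 0.161, "tz": -0.108, "rx": 0, "ry": 0, "rz": 0}, {"tx": 0.1425, "ty": 0.161, "tz": -0.1, "rx": 0, "ry": 0, "rz": 0}, {"tx": 0.1425, "ty": 0.161, "tz": -0.1, "rx": 0, "ry": 0, "rz": 0}, {"tx": 0.1425, "ty": 0.161, "tz": -0.1, "rx": 0, "ry": 0, "rz": 0}])

```text
time: 13.9
eef_pos: [0.6017, -0.12, 0.0849]
orientation: [-3.139, 0.004, 0.003]
wrist_force: [-0.2, 0.1, -0.4]
gripper_width: 0.0556
```

Run:
```python
from h import *
f=env.grab_frame('side');cv2.imwrite('pics/s10c.png',cv2.resize(f[190:310,310:450,::-1],None,fx=5,fy=5,interpolation=cv2.INTER_CUBIC))
f=env.grab_frame('wrist');cv2.imwrite('pics/w10.png',f[:,:,::-1])
print(env.get_obs()['wrist_force']);rel(.6036,-.122,.07,0.002)
```

```text
[-0.57146035 -0.52606036 -1.35912524]
t [0.0007 0.0016 0.0161] r [-0.09  0.06  0.04] len 0.016
```

View pics/s10c.png

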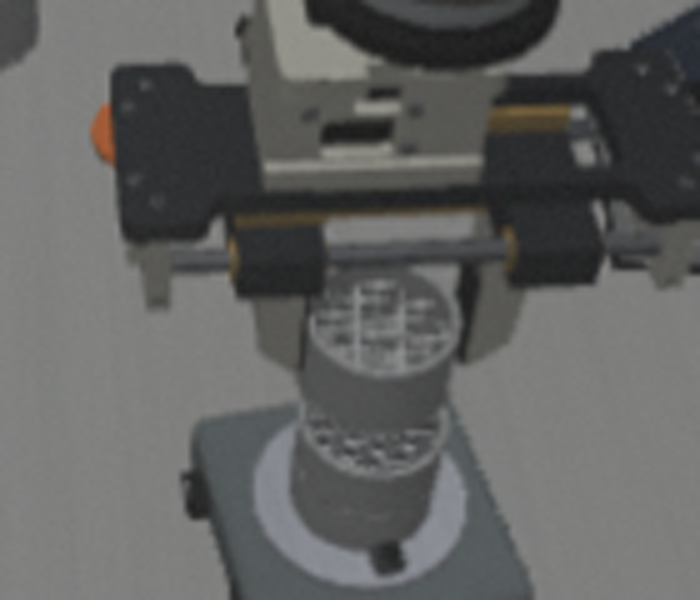

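View pics/w10.png

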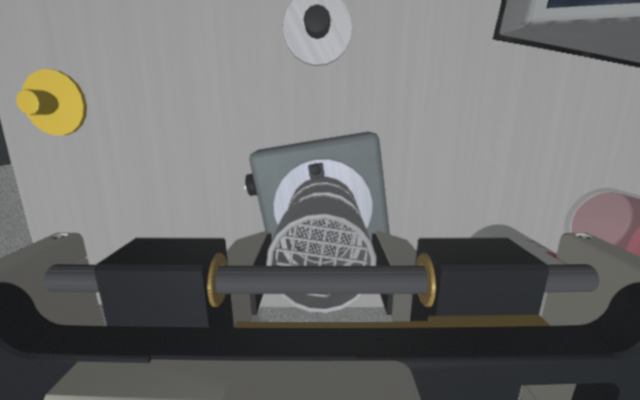

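Request:
apply_moves(commands=[{"tx": 0.0007, "ty": 0.0016, "tz": 0.005, "rx": 0, "ry": 0, "rz": 0}, {"tx": 0.0007, "ty": 0.0016, "tz": 0.01, "rx": 0, "ry": 0, "rz": 0}, {"tx": 0.0007, "ty": 0.0016, "tz": 0.014, "rx": 0, "ry": 0, "rz": 0}, {"tx": 0.0007, "ty": 0.0016, "tz": 0.017, "rx": 0, "ry": 0, "rz": 0}, {"tx": 0.0007, "ty": 0.0016, "tz": 0.0185, "rx": 0, "ry": 0, "rz": 0}, {"tx": 0.0007, "ty": 0.0016, "tz": 0.0195, "rx": 0, "ry": 0, "rz": 0}, {"tx": 0.0007, "ty": 0.0016, "tz": 0.02, "rx": 0, "ry": 0, "rz": 0}, {"tx": 0.0007, "ty": 0.0016, "tz": 0.0205, "rx": 0, "ry": 0, "rz": 0}, {"tx": 0.0007, "ty": 0.0016, "tz": 0.0205, "rx": 0, "ry": 0, "rz": 0}])

```text
time: 14.75
eef_pos: [0.6032, -0.122, 0.0664]
orientation: [-3.139, 0.002, 0.002]
wrist_force: [-3.9, 0.5, 6.0]
gripper_width: 0.0558
```

Request:
apply_moves(commands=[{"tx": 0, "ty": 0, "tz": 0, "rx": 0, "ry": 0, "rz": 0}, {"tx": 0, "ty": 0, "tz": 0, "rx": 0, "ry": 0, "rz": 0}, {"tx": 0, "ty": 0, "tz": 0, "rx": 0, "ry": 0, "rz": 0}, {"tx": 0, "ty": 0, "tz": 0, "rx": 0, "ry": 0, "rz": 0}, {"tx": 0, "ty": 0, "tz": -0.02, "rx": 0, "ry": 0, "rz": 0}, {"tx": 0, "ty": 0, "tz": -0.05, "rx": 0, "ry": 0, "rz": 0}, {"tx": -0.005, "ty": -0.01, "tz": -0.085, "rx": 0, "ry": 0, "rz": 0}, {"tx": -0.02, "ty": -0.04, "tz": -0.09, "rx": 0, "ry": 0, "rz": 0}, {"tx": -0.036, "ty": -0.075, "tz": -0.09, "rx": 0, "ry": 0, "rz": 0}, {"tx": -0.052, "ty": -0.11, "tz": -0.09, "rx": 0, "ry": 0, "rz": 0}, {"tx": -0.069, "ty": -0.145, "tz": -0.09, "rx": 0, "ry": 0, "rz": 0}, {"tx": -0.085, "ty": -0.18, "tz": -0.09, "rx": 0, "ry": 0, "rz": 0}, {"tx": -0.102, "ty": -0.215, "tz": -0.09, "rx": 0, "ry": 0, "rz": 0}, {"tx": -0.119, "ty": -0.25, "tz": -0.085, "rx": 0, "ry": 0, "rz": 0}, {"tx": -0.135, "ty": -0.285, "tz": -0.08, "rx": 0, "ry": 0, "rz": 0}, {"tx": -0.1467, "ty": -0.309, "tz": -0.074, "rx": 0, "ry": 0, "rz": 0}, {"tx": -0.1467, "ty": -0.309, "tz": -0.074, "rx": 0, "ry": 0, "rz": 0}, {"tx": -0.1467, "ty": -0.309, "tz": -0.074, "rx": 0, "ry": 0, "rz": 0}, {"tx": -0.1467, "ty": -0.309, "tz": -0.074, "rx": 0, "ry": 0, "rz": 0}], grip=-1)

```text
time: 16.33
eef_pos: [0.4564, 0.1859, 0.1414]
orientation: [-3.14, 0.001, 0.002]
wrist_force: [0.5, -0.1, 1.3]
gripper_width: 0.0921
```

Run:
```python
from h import *
o=env.get_obs();print(o['time'],o['eef_pos'],o['orientation'])
f=env.grab_frame('wrist');cv2.imwrite('pics/w11.png',f[:,:,::-1]);cv2.imwrite('pics/w11c.png',cv2.resize(f[130:250,250:400,::-1],None,fx=5,fy=5,interpolation=cv2.INTER_CUBIC))
C=cam('wrist',o);print(proj(C,(.4565,.188,.056)))
f=env.grab_frame('side');cv2.imwrite('pics/s11c.png',cv2.resize(f[190:330,310:450,::-1],None,fx=4,fy=4,interpolation=cv2.INTER_CUBIC))
```

```text
16.3333 [0.45638383 0.18585395 0.14142516] [-3.13988275e+00  1.20995805e-03  2.21412663e-03]
[321.57015984 192.70728012]
```

View pics/w11.png

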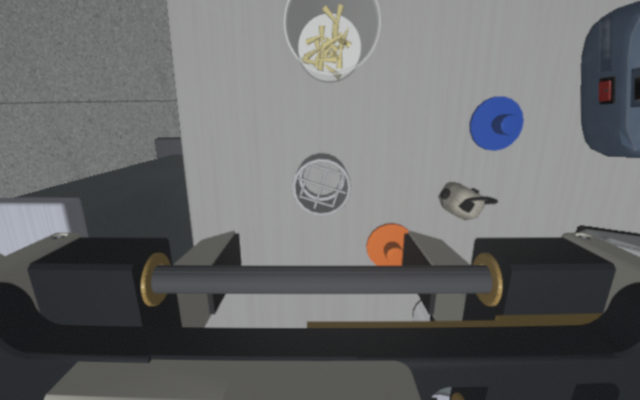

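View pics/w11c.png

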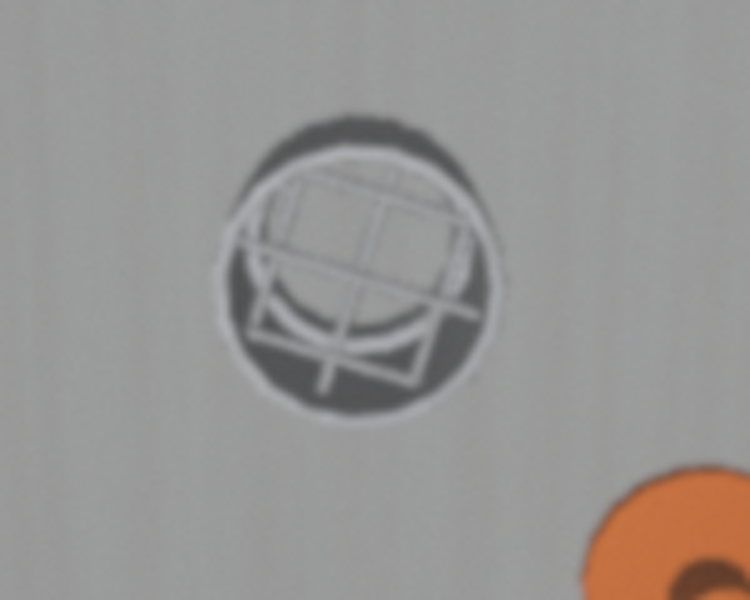

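View pics/s11c.png

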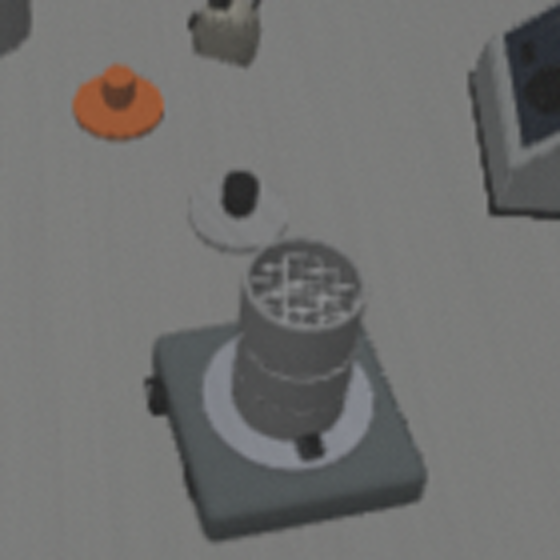

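Run:
```python
from h import *
o=env.get_obs();print(o['eef_pos']);o['eef_pos']=np.array([.45638,.18585,.14143]);C=cam('wrist',o)
p=onz(C,(321.8,187),.056);print(p);rel(p[0],p[1],-.004)
print(onz(cam('side'),(306.7,183.3),.056),onz(cam('top'),(262.1,227.5),.056))
```

```text
[0.45684774 0.18501971 0.14150866]
[0.45672595 0.19358505 0.056     ]
t [ 0.     -0.0083  0.1455] r [-0.1   0.06 -0.01] len 0.146
[0.45933406 0.18818126 0.056     ] [0.45360957 0.18799463 0.056     ]
```

Request:
apply_moves(commands=[{"tx": 0, "ty": -0.003, "tz": 0.03, "rx": 0, "ry": 0, "rz": 0}, {"tx": 0, "ty": -0.006, "tz": 0.06, "rx": 0, "ry": 0, "rz": 0}, {"tx": 0, "ty": -0.007, "tz": 0.08, "rx": 0, "ry": 0, "rz": 0}, {"tx": 0, "ty": -0.007, "tz": 0.08, "rx": 0, "ry": 0, "rz": 0}, {"tx": 0, "ty": -0.007, "tz": 0.08, "rx": 0, "ry": 0, "rz": 0}, {"tx": 0, "ty": -0.007, "tz": 0.08, "rx": 0, "ry": 0, "rz": 0}])

```text
time: 16.93
eef_pos: [0.4582, 0.1916, 0.0626]
orientation: [-3.14, -0.0, -0.002]
wrist_force: [0.9, 0.8, 0.1]
gripper_width: 0.0919
```

Run:
```python
from h import *
o=env.get_obs();print(o['time'],o['eef_pos'],o['orientation'])
f=env.grab_frame('wrist');cv2.imwrite('pics/w12c.png',cv2.resize(f[150:290,250:400,::-1],None,fx=4,fy=4,interpolation=cv2.INTER_CUBIC))
C=cam('wrist',o);
for y in(.188,.191,.194): print(y,proj(C,(.4567,y,.056)),proj(C,(.4567,y+.028,.056)),proj(C,(.4567,y-.028,.056)))
```

```text
16.9333 [0.4581587  0.19156888 0.06260586] [-3.13951400e+00 -4.23160539e-04 -1.95168718e-03]
0.188 [319.33084721 227.68356591] [319.22940021 189.34004596] [319.42704943 263.38711793]
0.191 [319.32023059 223.70476331] [319.21821644 185.06782949] [319.41698917 259.68260064]
0.194 [319.30955357 219.69543199] [319.2069717  180.76306649] [319.40687008 255.9496157 ]
```

View pics/w12c.png

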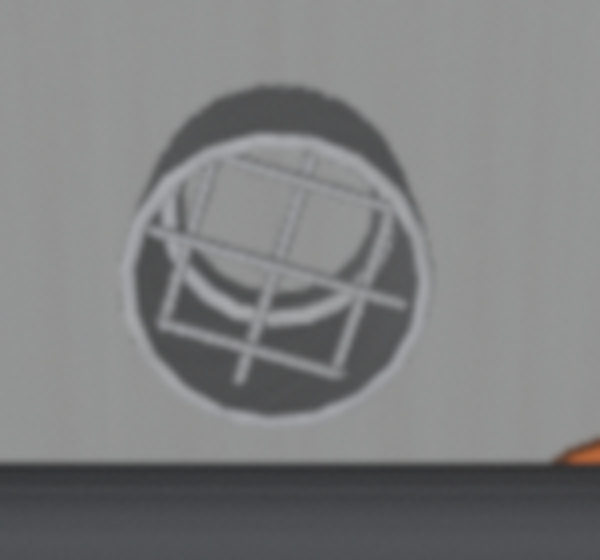

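Request:
apply_moves(commands=[{"tx": -0.001, "ty": -0.0015, "tz": 0.025, "rx": 0, "ry": 0, "rz": 0}, {"tx": -0.001, "ty": -0.0015, "tz": 0.045, "rx": 0, "ry": 0, "rz": 0}, {"tx": -0.001, "ty": -0.0015, "tz": 0.06, "rx": 0, "ry": 0, "rz": 0}, {"tx": -0.001, "ty": -0.0015, "tz": 0.066, "rx": 0, "ry": 0, "rz": 0}, {"tx": -0.001, "ty": -0.0015, "tz": 0.066, "rx": 0, "ry": 0, "rz": 0}, {"tx": -0.001, "ty": -0.0015, "tz": 0.066, "rx": 0, "ry": 0, "rz": 0}])

```text
time: 17.48
eef_pos: [0.4585, 0.1939, -0.002]
orientation: [-3.138, -0.003, -0.002]
wrist_force: [0.8, 0.8, 0.7]
gripper_width: 0.0919
```

Request:
apply_moves(commands=[{"tx": 0, "ty": 0, "tz": 0, "rx": 0, "ry": 0, "rz": 0}, {"tx": 0, "ty": 0, "tz": 0, "rx": 0, "ry": 0, "rz": 0}, {"tx": 0, "ty": 0, "tz": 0, "rx": 0, "ry": 0, "rz": 0}, {"tx": 0, "ty": 0, "tz": 0, "rx": 0, "ry": 0, "rz": 0}, {"tx": 0, "ty": 0, "tz": 0, "rx": 0, "ry": 0, "rz": 0}, {"tx": 0, "ty": 0, "tz": 0, "rx": 0, "ry": 0, "rz": 0}, {"tx": 0, "ty": 0, "tz": 0, "rx": 0, "ry": 0, "rz": 0}, {"tx": 0, "ty": 0, "tz": 0, "rx": 0, "ry": 0, "rz": 0}, {"tx": 0, "ty": 0, "tz": 0, "rx": 0, "ry": 0, "rz": 0}], grip=1, force=20)

```text
time: 18.23
eef_pos: [0.4584, 0.1939, -0.0018]
orientation: [-3.138, -0.003, -0.002]
wrist_force: [-1.8, 0.7, 5.0]
gripper_width: 0.0565
```

Run:
```python
from h import *
rel(.6034,-.122,.135,0.002)
```

```text
t [ 0.1459  0.3152 -0.1375] r [-0.19 -0.15 -0.22] len 0.374
```

Request:
apply_moves(commands=[{"tx": 0, "ty": 0, "tz": -0.01, "rx": 0, "ry": 0, "rz": 0}, {"tx": 0, "ty": 0, "tz": -0.035, "rx": 0, "ry": 0, "rz": 0}, {"tx": 0, "ty": 0, "tz": -0.07, "rx": 0, "ry": 0, "rz": 0}, {"tx": 0, "ty": 0, "tz": -0.105, "rx": 0, "ry": 0, "rz": 0}, {"tx": 0.005, "ty": 0.01, "tz": -0.14, "rx": 0, "ry": 0, "rz": 0}, {"tx": 0.02, "ty": 0.04, "tz": -0.155, "rx": 0, "ry": 0, "rz": 0}, {"tx": 0.035, "ty": 0.075, "tz": -0.155, "rx": 0, "ry": 0, "rz": 0}, {"tx": 0.051, "ty": 0.11, "tz": -0.155, "rx": 0, "ry": 0, "rz": 0}, {"tx": 0.067, "ty": 0.145, "tz": -0.155, "rx": 0, "ry": 0, "rz": 0}, {"tx": 0.083, "ty": 0.18, "tz": -0.155, "rx": 0, "ry": 0, "rz": 0}, {"tx": 0.1, "ty": 0.215, "tz": -0.155, "rx": 0, "ry": 0, "rz": 0}, {"tx": 0.116, "ty": 0.25, "tz": -0.155, "rx": 0, "ry": 0, "rz": 0}, {"tx": 0.13, "ty": 0.28, "tz": -0.155, "rx": 0, "ry": 0, "rz": 0}, {"tx": 0.14, "ty": 0.303, "tz": -0.155, "rx": 0, "ry": 0, "rz": 0}, {"tx": 0.1459, "ty": 0.315, "tz": -0.155, "rx": 0, "ry": 0, "rz": 0}, {"tx": 0.1459, "ty": 0.315, "tz": -0.148, "rx": 0, "ry": 0, "rz": 0}, {"tx": 0.1459, "ty": 0.315, "tz": -0.14, "rx": 0, "ry": 0, "rz": 0}, {"tx": 0.1459, "ty": 0.315, "tz": -0.14, "rx": 0, "ry": 0, "rz": 0}, {"tx": 0.1459, "ty": 0.315, "tz": -0.14, "rx": 0, "ry": 0, "rz": 0}])

```text
time: 19.82
eef_pos: [0.6021, -0.1187, 0.1363]
orientation: [-3.136, 0.0, 0.001]
wrist_force: [0.6, 0.1, -0.9]
gripper_width: 0.0561
```

Run:
```python
from h import *
f=env.grab_frame('side');cv2.imwrite('pics/s13c.png',cv2.resize(f[170:310,310:450,::-1],None,fx=4,fy=4,interpolation=cv2.INTER_CUBIC))
f=env.grab_frame('wrist');cv2.imwrite('pics/w13.png',f[:,:,::-1])
rel(.6034,-.122,.1142,0.002)
```

```text
t [0.0003 0.0025 0.0232] r [-0.24 -0.12 -0.07] len 0.023
```

View pics/s13c.png

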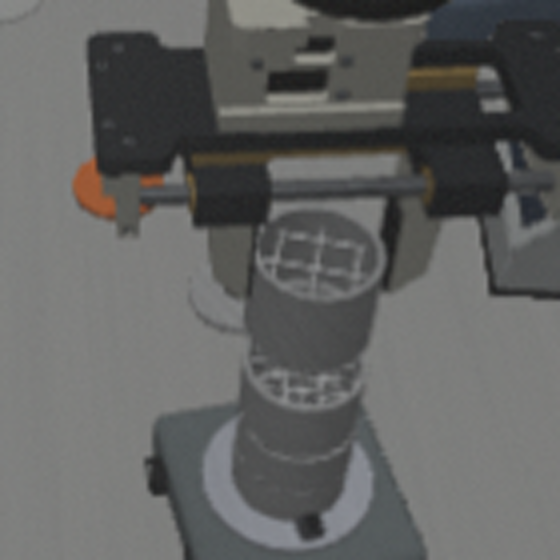

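View pics/w13.png

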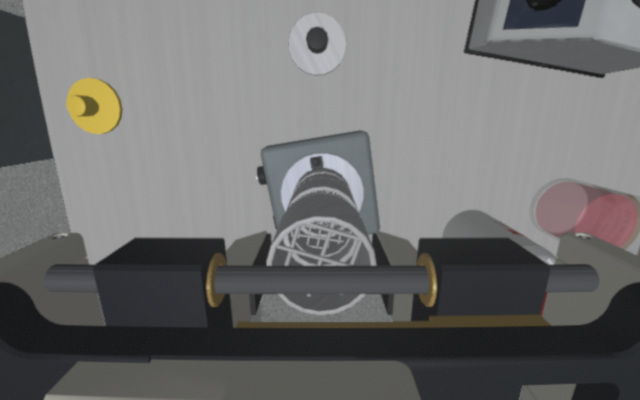

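Request:
apply_moves(commands=[{"tx": 0.0005, "ty": 0.0025, "tz": 0.005, "rx": -0.2, "ry": 0, "rz": 0}, {"tx": 0.0005, "ty": 0.0025, "tz": 0.01, "rx": -0.2, "ry": 0, "rz": 0}, {"tx": 0.0005, "ty": 0.0025, "tz": 0.015, "rx": -0.2, "ry": 0, "rz": 0}, {"tx": 0.0005, "ty": 0.0025, "tz": 0.019, "rx": -0.2, "ry": 0, "rz": 0}, {"tx": 0.0005, "ty": 0.0025, "tz": 0.0215, "rx": -0.2, "ry": 0, "rz": 0}, {"tx": 0.0005, "ty": 0.0025, "tz": 0.0225, "rx": -0.2, "ry": 0, "rz": 0}, {"tx": 0.0005, "ty": 0.0025, "tz": 0.023, "rx": -0.2, "ry": 0, "rz": 0}, {"tx": 0.0005, "ty": 0.0025, "tz": 0.0235, "rx": -0.2, "ry": 0, "rz": 0}, {"tx": 0.0005, "ty": 0.0025, "tz": 0.0235, "rx": -0.2, "ry": 0, "rz": 0}])

```text
time: 20.67
eef_pos: [0.6037, -0.1222, 0.1143]
orientation: [-3.141, -0.002, 0.001]
wrist_force: [-1.8, -0.2, 2.5]
gripper_width: 0.056
```

Request:
apply_moves(commands=[{"tx": 0, "ty": 0, "tz": 0.0005, "rx": 0, "ry": 0, "rz": 0}, {"tx": 0, "ty": 0, "tz": 0.001, "rx": 0, "ry": 0, "rz": 0}, {"tx": 0, "ty": 0, "tz": 0.001, "rx": 0, "ry": 0, "rz": 0}])

```text
time: 20.92
eef_pos: [0.6038, -0.1222, 0.1142]
orientation: [-3.141, -0.003, 0.001]
wrist_force: [-3.7, -0.0, 7.5]
gripper_width: 0.0564
```

Request:
apply_moves(commands=[{"tx": 0, "ty": 0, "tz": 0, "rx": 0, "ry": 0, "rz": 0}, {"tx": 0, "ty": 0, "tz": 0, "rx": 0, "ry": 0, "rz": 0}, {"tx": 0, "ty": 0, "tz": 0, "rx": 0, "ry": 0, "rz": 0}, {"tx": 0, "ty": 0, "tz": 0, "rx": 0, "ry": 0, "rz": 0}, {"tx": 0, "ty": 0, "tz": -0.02, "rx": 0, "ry": 0, "rz": 0}, {"tx": 0, "ty": 0, "tz": -0.05, "rx": 0, "ry": 0, "rz": 0}, {"tx": 0, "ty": -0.01, "tz": -0.08, "rx": 0, "ry": 0, "rz": 0}, {"tx": 0, "ty": -0.04, "tz": -0.09, "rx": 0, "ry": 0, "rz": 0}, {"tx": -0.002, "ty": -0.075, "tz": -0.09, "rx": 0, "ry": 0, "rz": 0}, {"tx": -0.004, "ty": -0.11, "tz": -0.08, "rx": 0, "ry": 0, "rz": 0}, {"tx": -0.005, "ty": -0.14, "tz": -0.05, "rx": 0, "ry": 0, "rz": 0}, {"tx": -0.005, "ty": -0.14, "tz": -0.015, "rx": 0, "ry": 0, "rz": 0}, {"tx": -0.005, "ty": -0.14, "tz": 0.01, "rx": 0, "ry": 0, "rz": 0}, {"tx": -0.005, "ty": -0.14, "tz": 0.01, "rx": 0, "ry": 0, "rz": 0}, {"tx": -0.005, "ty": -0.14, "tz": 0.01, "rx": 0, "ry": 0, "rz": 0}], grip=-1)

```text
time: 22.17
eef_pos: [0.5975, 0.0174, 0.1032]
orientation: [-3.141, 0.001, 0.0]
wrist_force: [0.2, -0.7, 0.9]
gripper_width: 0.0915
```

Run:
```python
from h import *
o=env.get_obs();print(o['time'],o['eef_pos'],o['orientation'])
f=env.grab_frame('wrist');cv2.imwrite('pics/w14.png',f[:,:,::-1]);cv2.imwrite('pics/w14c.png',cv2.resize(f[130:260,240:400,::-1],None,fx=5,fy=4.5,interpolation=cv2.INTER_CUBIC))
C=cam('wrist',o)
print(proj(C,(.598,.02,.037)),proj(C,(.598,.02,.013)))
f=env.grab_frame('side');cv2.imwrite('pics/s14c.png',cv2.resize(f[150:320,290:450,::-1],None,fx=3.5,fy=3.5,interpolation=cv2.INTER_CUBIC))
```

```text
22.1667 [0.5974756  0.01743352 0.10316015] [-3.14142090e+00  7.69211779e-04  3.32276098e-04]
[321.9898439  197.42476371] [321.94633979 190.95191288]
```

View pics/w14.png

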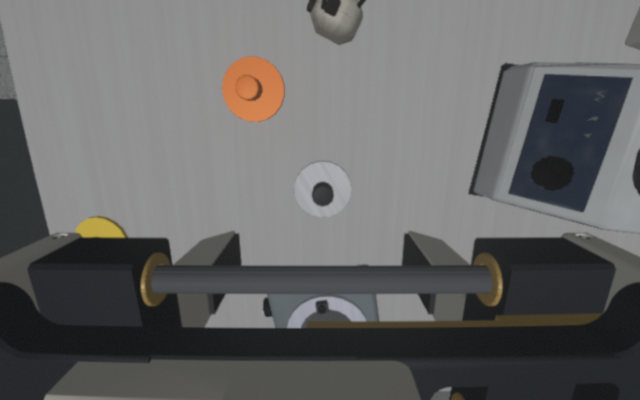

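View pics/w14c.png

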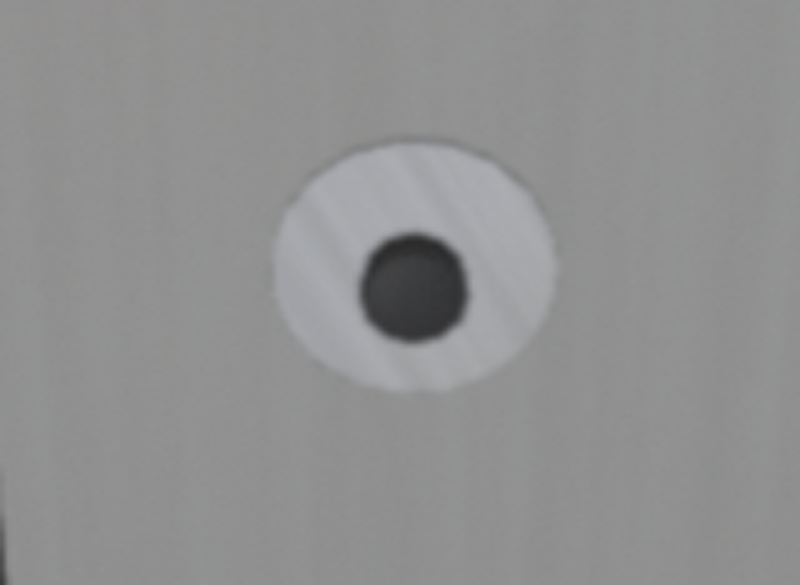

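View pics/s14c.png

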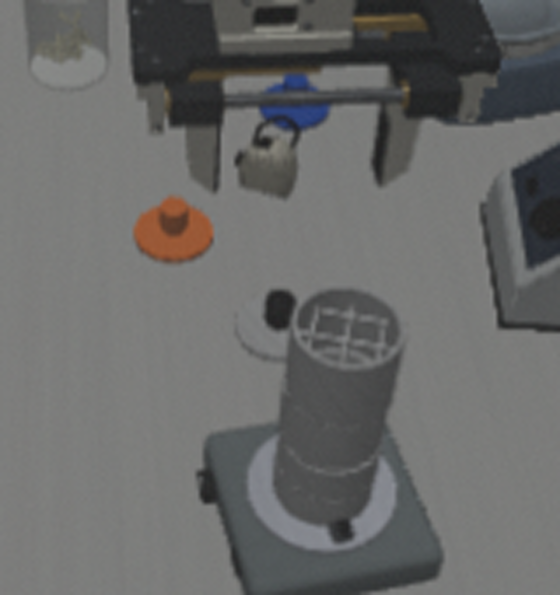

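Run:
```python
from h import *
o=env.get_obs();print(o['eef_pos']);o['eef_pos']=np.array([.59748,.01743,.10316]);C=cam('wrist',o)
p=onz(C,(323.1,189.1),.013);q=onz(C,(322.9,130+288/4.5),.037);print(p,q);rel(p[0],p[1],-.019)
```

```text
[0.60025167 0.01700481 0.10598523]
[0.599655   0.02189315 0.013     ] [0.5992059  0.02319215 0.037     ]
t [-0.0012 -0.0048  0.125 ] r [-0.04 -0.29 -0.04] len 0.125
```

Request:
apply_moves(commands=[{"tx": -0.001, "ty": -0.0055, "tz": 0.03, "rx": 0, "ry": -0.3, "rz": 0}, {"tx": -0.001, "ty": -0.0055, "tz": 0.06, "rx": 0, "ry": -0.3, "rz": 0}, {"tx": -0.001, "ty": -0.0055, "tz": 0.085, "rx": 0, "ry": -0.3, "rz": 0}, {"tx": -0.001, "ty": -0.0055, "tz": 0.1, "rx": 0, "ry": -0.3, "rz": 0}, {"tx": -0.001, "ty": -0.0055, "tz": 0.11, "rx": 0, "ry": -0.3, "rz": 0}, {"tx": -0.001, "ty": -0.0055, "tz": 0.118, "rx": 0, "ry": -0.3, "rz": 0}, {"tx": -0.001, "ty": -0.0055, "tz": 0.123, "rx": 0, "ry": -0.3, "rz": 0}, {"tx": -0.001, "ty": -0.0055, "tz": 0.125, "rx": 0, "ry": -0.3, "rz": 0}, {"tx": -0.001, "ty": -0.0055, "tz": 0.125, "rx": 0, "ry": -0.3, "rz": 0}, {"tx": -0.001, "ty": -0.0055, "tz": 0.125, "rx": 0, "ry": -0.3, "rz": 0}])

```text
time: 23.1
eef_pos: [0.6008, 0.0226, -0.018]
orientation: [-3.141, -0.002, -0.001]
wrist_force: [0.1, 0.2, 0.8]
gripper_width: 0.0918
```

Run:
```python
from h import *
rel(.5995,.0225,-.019)
f=env.grab_frame('wrist');cv2.imwrite('pics/w15.png',f[:,:,::-1])
f=env.grab_frame('side');cv2.imwrite('pics/s15c.png',cv2.resize(f[130:300,290:450,::-1],None,fx=3.5,fy=3.5,interpolation=cv2.INTER_CUBIC))
```

```text
t [-0.0013  0.0001  0.001 ] r [-0.05 -0.09 -0.05] len 0.002
```

View pics/w15.png

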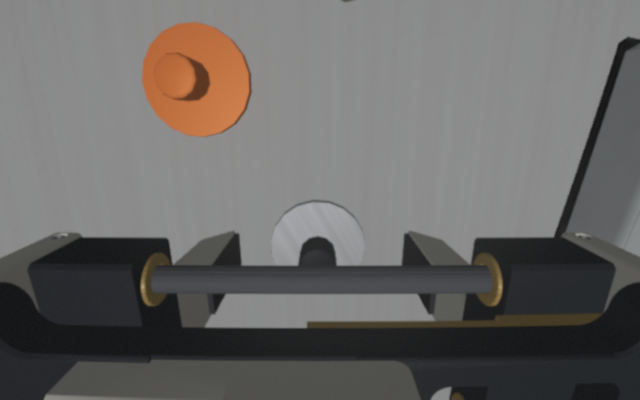

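View pics/s15c.png

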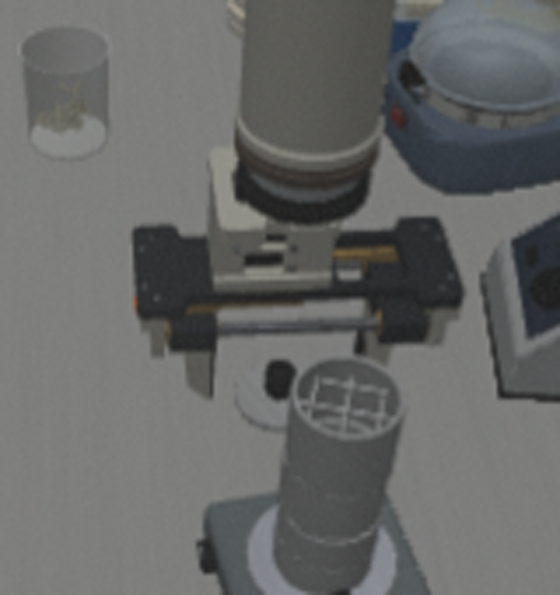

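Request:
apply_moves(commands=[{"tx": -0.001, "ty": 0, "tz": 0, "rx": 0, "ry": 0, "rz": 0}, {"tx": -0.001, "ty": 0, "tz": 0, "rx": 0, "ry": 0, "rz": 0}, {"tx": -0.001, "ty": 0, "tz": 0, "rx": 0, "ry": 0, "rz": 0}, {"tx": -0.001, "ty": 0, "tz": 0, "rx": 0, "ry": 0, "rz": 0}, {"tx": -0.001, "ty": 0, "tz": 0, "rx": 0, "ry": 0, "rz": 0}, {"tx": -0.001, "ty": 0, "tz": 0, "rx": 0, "ry": 0, "rz": 0}, {"tx": -0.001, "ty": 0, "tz": 0, "rx": 0, "ry": 0, "rz": 0}, {"tx": -0.001, "ty": 0, "tz": 0, "rx": 0, "ry": 0, "rz": 0}, {"tx": -0.001, "ty": 0, "tz": 0, "rx": 0, "ry": 0, "rz": 0}, {"tx": -0.001, "ty": 0, "tz": 0, "rx": 0, "ry": 0, "rz": 0}, {"tx": -0.001, "ty": 0, "tz": 0, "rx": 0, "ry": 0, "rz": 0}, {"tx": -0.001, "ty": 0, "tz": 0, "rx": 0, "ry": 0, "rz": 0}, {"tx": -0.001, "ty": 0, "tz": 0, "rx": 0, "ry": 0, "rz": 0}, {"tx": -0.001, "ty": 0, "tz": 0, "rx": 0, "ry": 0, "rz": 0}, {"tx": -0.001, "ty": 0, "tz": 0, "rx": 0, "ry": 0, "rz": 0}, {"tx": -0.001, "ty": 0, "tz": 0, "rx": 0, "ry": 0, "rz": 0}, {"tx": -0.001, "ty": 0, "tz": 0, "rx": 0, "ry": 0, "rz": 0}], grip=1, force=20)

```text
time: 24.62
eef_pos: [0.5997, 0.0227, -0.0181]
orientation: [-3.141, -0.001, -0.001]
wrist_force: [-0.3, 0.5, -0.1]
gripper_width: 0.019
```

Run:
```python
from h import *
rel(.6036,-.122,.2,0.0)
f=env.grab_frame('wrist');cv2.imwrite('pics/w16.png',f[:,:,::-1]);cv2.imwrite('pics/w16c.png',cv2.resize(f[180:330,220:420,::-1],None,fx=4,fy=4))
```

```text
t [ 0.0043  0.1445 -0.2182] r [-0.05 -0.08 -0.04] len 0.262
```

View pics/w16c.png

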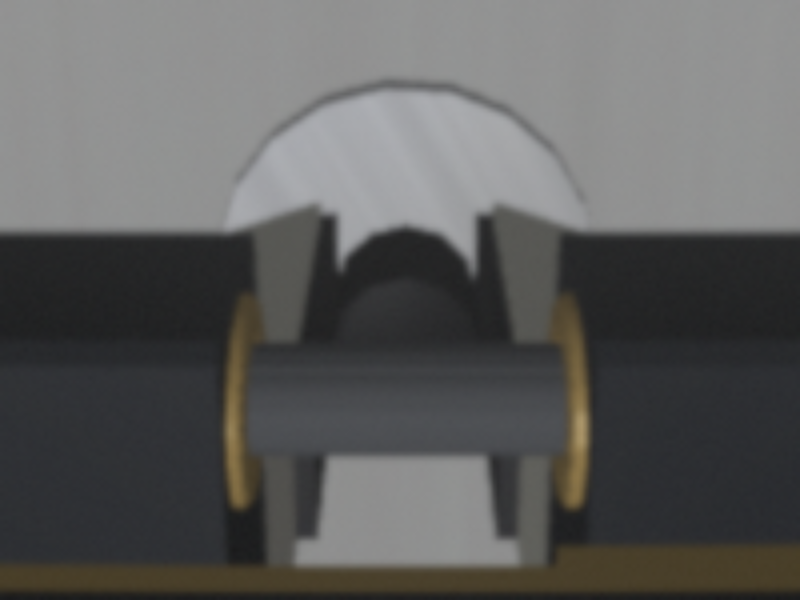

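Request:
apply_moves(commands=[{"tx": 0, "ty": 0, "tz": -0.01, "rx": 0, "ry": 0, "rz": 0}, {"tx": 0, "ty": 0, "tz": -0.03, "rx": 0, "ry": 0, "rz": 0}, {"tx": 0, "ty": 0, "tz": -0.06, "rx": 0, "ry": 0, "rz": 0}, {"tx": 0, "ty": 0, "tz": -0.095, "rx": 0, "ry": 0, "rz": 0}, {"tx": 0, "ty": 0, "tz": -0.13, "rx": 0, "ry": 0, "rz": 0}, {"tx": 0, "ty": 0, "tz": -0.165, "rx": 0, "ry": 0, "rz": 0}, {"tx": 0, "ty": 0, "tz": -0.19, "rx": 0, "ry": 0, "rz": 0}, {"tx": 0, "ty": 0, "tz": -0.205, "rx": 0, "ry": 0, "rz": 0}, {"tx": 0, "ty": 0.015, "tz": -0.205, "rx": 0, "ry": 0, "rz": 0}, {"tx": 0.001, "ty": 0.045, "tz": -0.205, "rx": 0, "ry": 0, "rz": 0}, {"tx": 0.002, "ty": 0.075, "tz": -0.205, "rx": 0, "ry": 0, "rz": 0}, {"tx": 0.003, "ty": 0.105, "tz": -0.205, "rx": 0, "ry": 0, "rz": 0}, {"tx": 0.004, "ty": 0.13, "tz": -0.205, "rx": 0, "ry": 0, "rz": 0}, {"tx": 0.0043, "ty": 0.1445, "tz": -0.205, "rx": 0, "ry": 0, "rz": 0}, {"tx": 0.0043, "ty": 0.1445, "tz": -0.198, "rx": 0, "ry": 0, "rz": 0}, {"tx": 0.0043, "ty": 0.1445, "tz": -0.19, "rx": 0, "ry": 0, "rz": 0}, {"tx": 0.0043, "ty": 0.1445, "tz": -0.185, "rx": 0, "ry": 0, "rz": 0}, {"tx": 0.0043, "ty": 0.1445, "tz": -0.185, "rx": 0, "ry": 0, "rz": 0}])

```text
time: 26.17
eef_pos: [0.6024, -0.1193, 0.1648]
orientation: [-3.139, 0.002, 0.002]
wrist_force: [-0.1, 0.3, -1.5]
gripper_width: 0.0194
```

Run:
```python
from h import *
f=env.grab_frame('side');cv2.imwrite('pics/s17c.png',cv2.resize(f[150:300,310:450,::-1],None,fx=4,fy=4,interpolation=cv2.INTER_CUBIC))
f=env.grab_frame('wrist');cv2.imwrite('pics/w17.png',f[:,:,::-1])
rel(.6037,-.1222,.1459,0.0)
```

```text
t [0.0003 0.0022 0.0202] r [-0.1  -0.    0.11] len 0.02
```

View pics/s17c.png

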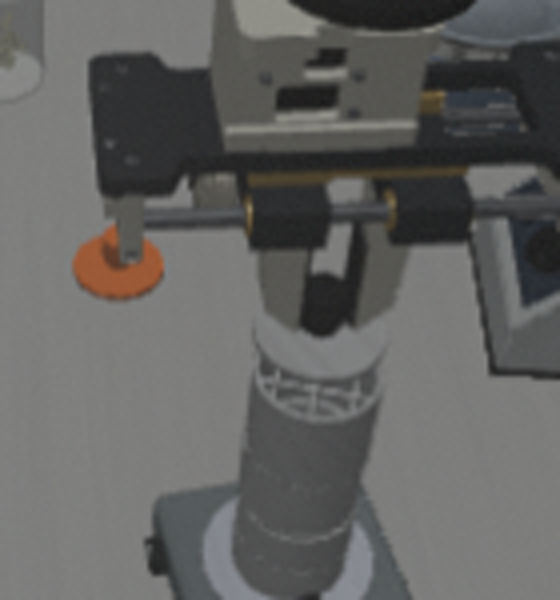

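View pics/w17.png

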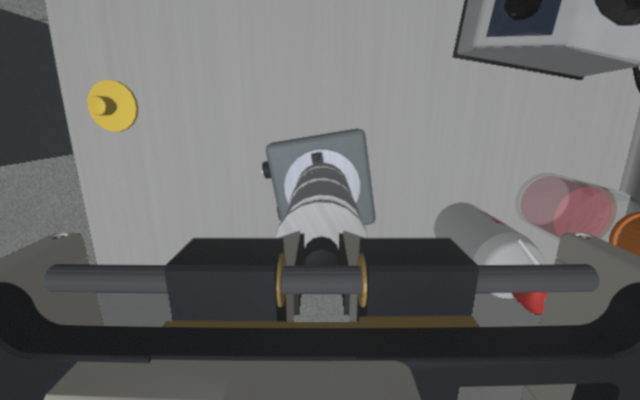

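Request:
apply_moves(commands=[{"tx": 0.0005, "ty": 0.0022, "tz": 0.005, "rx": 0, "ry": 0, "rz": 0}, {"tx": 0.0005, "ty": 0.0022, "tz": 0.01, "rx": 0, "ry": 0, "rz": 0}, {"tx": 0.0005, "ty": 0.0022, "tz": 0.014, "rx": 0, "ry": 0, "rz": 0}, {"tx": 0.0005, "ty": 0.0022, "tz": 0.017, "rx": 0, "ry": 0, "rz": 0}, {"tx": 0.0005, "ty": 0.0022, "tz": 0.019, "rx": 0, "ry": 0, "rz": 0}, {"tx": 0.0005, "ty": 0.0022, "tz": 0.02, "rx": 0, "ry": 0, "rz": 0}, {"tx": 0.0005, "ty": 0.0022, "tz": 0.0205, "rx": 0, "ry": 0, "rz": 0}, {"tx": 0.0005, "ty": 0.0022, "tz": 0.021, "rx": 0, "ry": 0, "rz": 0}, {"tx": 0.0005, "ty": 0.0022, "tz": 0.021, "rx": 0, "ry": 0, "rz": 0}])

```text
time: 27.02
eef_pos: [0.6041, -0.1223, 0.1459]
orientation: [-3.14, -0.001, 0.002]
wrist_force: [-1.4, 0.0, 4.4]
gripper_width: 0.0192
```

Request:
apply_moves(commands=[{"tx": 0, "ty": 0, "tz": 0, "rx": 0, "ry": 0, "rz": 0}, {"tx": 0, "ty": 0, "tz": 0, "rx": 0, "ry": 0, "rz": 0}, {"tx": 0, "ty": 0, "tz": 0, "rx": 0, "ry": 0, "rz": 0}, {"tx": 0, "ty": 0, "tz": 0, "rx": 0, "ry": 0, "rz": 0}, {"tx": 0, "ty": 0, "tz": 0, "rx": 0, "ry": 0, "rz": 0}, {"tx": 0, "ty": 0, "tz": -0.015, "rx": 0, "ry": 0, "rz": 0}, {"tx": 0, "ty": 0, "tz": -0.04, "rx": 0, "ry": 0, "rz": 0}, {"tx": 0, "ty": 0, "tz": -0.07, "rx": 0, "ry": 0, "rz": 0}, {"tx": -0.02, "ty": -0.03, "tz": -0.08, "rx": 0, "ry": 0, "rz": 0}, {"tx": -0.04, "ty": -0.06, "tz": -0.08, "rx": 0, "ry": 0, "rz": 0}, {"tx": -0.06, "ty": -0.09, "tz": -0.08, "rx": 0, "ry": 0, "rz": 0}, {"tx": -0.08, "ty": -0.12, "tz": -0.08, "rx": 0, "ry": 0, "rz": 0}, {"tx": -0.1, "ty": -0.15, "tz": -0.08, "rx": 0, "ry": 0, "rz": 0}, {"tx": -0.1, "ty": -0.18, "tz": -0.08, "rx": 0, "ry": 0, "rz": 0}, {"tx": -0.1, "ty": -0.21, "tz": -0.08, "rx": 0, "ry": 0, "rz": 0}, {"tx": -0.1, "ty": -0.24, "tz": -0.08, "rx": 0, "ry": 0, "rz": 0}, {"tx": -0.1, "ty": -0.24, "tz": -0.08, "rx": 0, "ry": 0, "rz": 0}, {"tx": -0.1, "ty": -0.24, "tz": -0.08, "rx": 0, "ry": 0, "rz": 0}], grip=-1)

```text
time: 28.52
eef_pos: [0.5033, 0.1196, 0.2262]
orientation: [-3.139, -0.001, 0.006]
wrist_force: [-1.4, -1.1, 0.8]
gripper_width: 0.0919
```

Run:
```python
from h import *
f=env.grab_frame('side');cv2.imwrite('pics/s18.png',f[:,:,::-1]);cv2.imwrite('pics/s18c.png',cv2.resize(f[200:320,330:430,::-1],None,fx=5,fy=5,interpolation=cv2.INTER_CUBIC))
f=env.grab_frame('top');cv2.imwrite('pics/t18.png',cv2.resize(f[100:290,150:460,::-1],None,fx=2.5,fy=2.5,interpolation=cv2.INTER_CUBIC))
```

```text
(no output)
```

View pics/s18c.png

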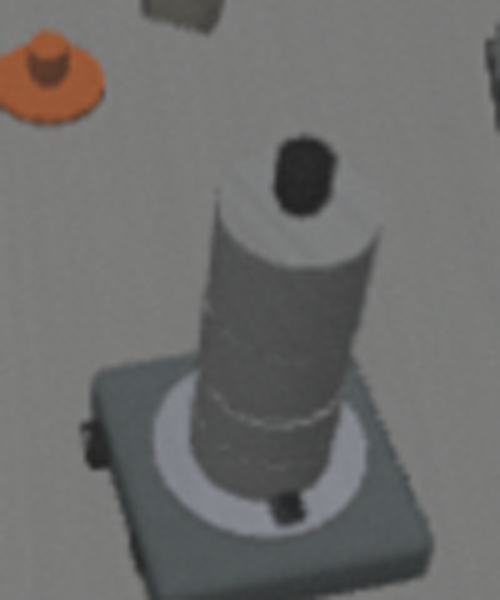

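View pics/t18.png

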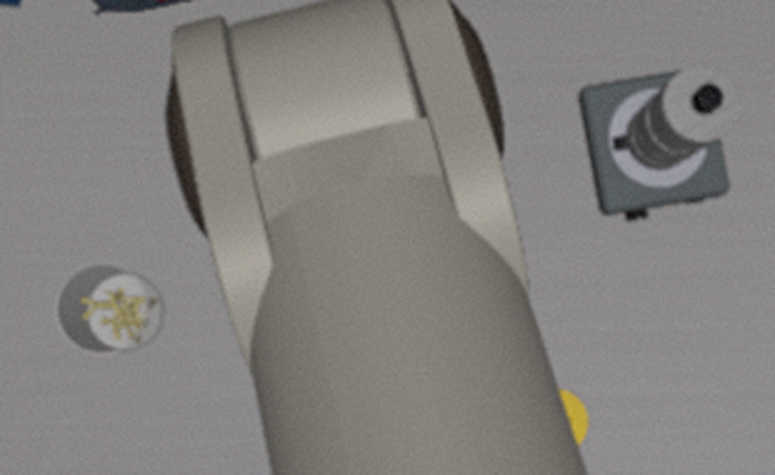

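View pics/s18.png

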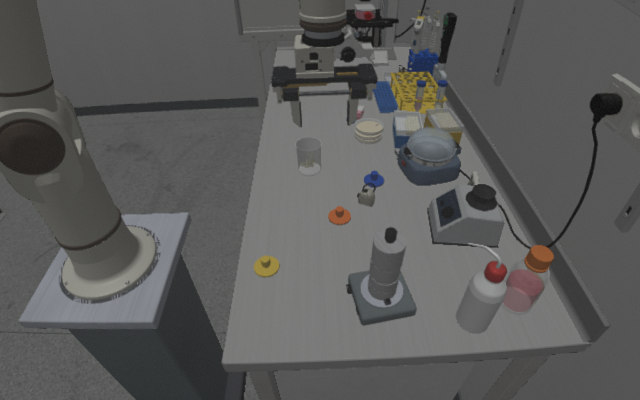

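Run:
```python
from workcell import env
print(env.job_done(), env.get_obs()['time'])
```

```text
the job is handed in; nothing more can be done
the job is handed in; nothing more can be done
```

The stack is built and handed in at about 28.6 s. On the pan sit the fine sieve, then the medium, then the coarse, closed with the steel lid with the black knob. I found no fault in the finished stack, but two readings along the way disagreed.

**Seating:** I lowered each part slowly until the wrist felt it touch, with about 4–12 N of contact force. Each touched within about 0.2 mm of the height expected for full seating (tool heights 29.7, 66.4, 114.2 and 145.9 mm).

**Final pictures:** The side and top pictures show the stack upright with the lid flat, and the arm clear of everything. The beaker and the tally counter look unmoved; I judged that by eye and did not measure it. A light line shows at the seam between the fine and medium sieves. I read it as rim highlight, because the contact heights leave no room for a gap.

**What disagreed:**
- **Finger length:** The finger ends turned out to be about 37 mm short of the stated tool point. The first attempt to grip the fine sieve therefore closed above it, without touching it as far as I could see. I measured the offset in the wrist and side pictures and allowed for it from then on.
- **Coarse sieve position:** The wrist camera put it about 5 mm from where the top and side cameras did. A closer look supported the wrist camera, so I used its value.

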